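Move the air tubes to the new manifold and close the keeper strap

TASK

Move every rigid tube from the old grey air manifold to the new aluminium one: push a fitting's square release collar in so that the tube comes free, draw the tube out, and push it into any empty fitting of the new manifold, fully past the grip so that it stays locked and the collar springs back out. Only when all the tubes are in, swing the raised keeper strap of the new manifold down until its slot is fully down over the second bolt. Leave the oil bottle, the hammer and the tray alone.

Things in the scene. Friction and masses are not known exactly. Their poses are not given: they have to be found in the camera images.
- old_block: Old air manifold, fixed: grey painted block 80 (x) x 300 (y) x 84 mm high, no strap. Origin: centre of underside, z up, +x from its front face (x = -40 mm) into the block. Four fittings open in the front face at y = -112.5, -37.5, 37.5, 112.5 mm, bores level along x, axes 50 mm above the bench. In front: a foot plate 6 mm high, 110 mm long; before each bore a saddle 18 mm wide, 35 mm high, 46 to 104 mm out.
- old_block_mouth0 (a point): Centre of the old manifold's bore 0 in the plane of the front face; axes as the block's (+x into the bore). Around every tube is a release collar: a 56 x 56 mm steel plate, 6 mm thick, opening 29 mm square, outer face 16 mm out from the block's face. It can be pushed 9 mm towards the block (2 N to start, 6 N fully in; the grip lets go from 6 mm) and springs back.
- old_block_mouth1 (a point): The same for the old manifold's bore 1. While a collar is held in, the sprung pin in that tube's tip pushes the tube 15 to 25 mm outwards within 0.5 s, clear of the grip; the collar can then be let go and the tube, now loose in the bore, drawn straight out (its tip is then 18 to 28 mm inside the face; draw it back until the pin is out too).
- old_block_mouth2 (a point): The same for the old manifold's bore 2.
- old_block_mouth3 (a point): The same for the old manifold's bore 3.
- new_block: New air manifold, fixed: same shape, collars, saddles and frame as the old one, but bare aluminium, with the keeper strap on top, fittings empty. Bores 27.4 mm square, greased. A tube pushed straight in meets the bore's end with its pin, and the grip, from a tip depth of 25 mm on, needs 5 to 12 N there (the collar dips 3 to 6 mm), snaps in at 43 mm and is then locked; it bottoms at 47 mm.
- new_block_mouth0 (a point): Centre of the new manifold's bore 0 in the plane of the block's front face, 50 mm above the bench; axes as the block's (+x into the bore).
- new_block_collar0 (a joint): Release collar of the new manifold's fitting 0 (same plate as on the old one): how far it is pushed in, 0 (sprung out) to 0.009 m.
- new_block_mouth1 (a point): Centre of the new manifold's bore 1 in the plane of the block's front face, 50 mm above the bench; axes as the block's (+x into the bore).
- new_block_collar1 (a joint): Release collar of the new manifold's fitting 1 (same plate as on the old one): how far it is pushed in, 0 (sprung out) to 0.009 m.
- new_block_mouth2 (a point): Centre of the new manifold's bore 2 in the plane of the block's front face, 50 mm above the bench; axes as the block's (+x into the bore).
- new_block_collar2 (a joint): Release collar of the new manifold's fitting 2 (same plate as on the old one): how far it is pushed in, 0 (sprung out) to 0.009 m.
- new_block_mouth3 (a point): Centre of the new manifold's bore 3 in the plane of the block's front face, 50 mm above the bench; axes as the block's (+x into the bore).
- new_block_collar3 (a joint): Release collar of the new manifold's fitting 3 (same plate as on the old one): how far it is pushed in, 0 (sprung out) to 0.009 m.
- tube_a: Rigid tube 150 mm long, balanced, 0.15 to 0.32 kg; first locked in an old fitting, or absent. Origin: centre of its square brass body (60 x 26 x 26 mm: grip here). +x towards the end that goes in: 24 mm round shank, groove, cone, tip 100 mm from the origin, then a sprung pin 8 mm round, out 22 mm when free, pressed in by 3 to 6 N at the bore's end. Seated: origin 53 to 57 mm out from the face.
- tube_b: Rigid tube 150 mm long, balanced, 0.15 to 0.32 kg; first locked in an old fitting, or absent. Origin: centre of its square brass body (60 x 26 x 26 mm: grip here). +x towards the end that goes in: 24 mm round shank, groove, cone, tip 100 mm from the origin, then a sprung pin 8 mm round, out 22 mm when free, pressed in by 3 to 6 N at the bore's end. Seated: origin 53 to 57 mm out from the face.
- tube_c: Rigid tube 150 mm long, balanced, 0.15 to 0.32 kg; first locked in an old fitting, or absent. Origin: centre of its square brass body (60 x 26 x 26 mm: grip here). +x towards the end that goes in: 24 mm round shank, groove, cone, tip 100 mm from the origin, then a sprung pin 8 mm round, out 22 mm when free, pressed in by 3 to 6 N at the bore's end. Seated: origin 53 to 57 mm out from the face.
- tube_d: Rigid tube 150 mm long, balanced, 0.15 to 0.32 kg; first locked in an old fitting, or absent. Origin: centre of its square brass body (60 x 26 x 26 mm: grip here). +x towards the end that goes in: 24 mm round shank, groove, cone, tip 100 mm from the origin, then a sprung pin 8 mm round, out 22 mm when free, pressed in by 3 to 6 N at the bore's end. Seated: origin 53 to 57 mm out from the face.
- strap (a joint): Keeper strap on the new block: flat steel bar 300 mm long, 24 high, 6 thick, 45 mm behind the front face, swinging up and down about a loose bolt at the block's +y end, free end towards -y. Value: angle above level, 0 (level, slot fully down over the second bolt, top edge 114 mm above the bench) to 1.35 rad. Stiff (0.3 N m): it stays where left and must be pushed all the way down.
- strap_tab (a point): Centre of the upper face of the strap's thumb tab (32 mm across, 40 mm along the strap), 180 mm from the loose bolt along the strap and 18 mm above the bar's centreline. z axis normal to the tab (away from the bar), y axis along the strap towards the loose bolt. Pushing it takes about 2 N (it can be done with the shut fingers from above).
- strap_pivot (a point): Axis of the strap's loose bolt, 102 mm above the bench; axes as the block's. Raising the strap turns it about -x.
- oil_can: Bystander: green oil bottle, 64 mm across, 150 mm high, standing; origin under its centre. Leave alone.
- mallet: Bystander: hammer lying on the bench at the left; origin under its centre. Leave alone.
- nut_tray: Bystander: open wooden tray 120 x 160 x 45 mm at the right; origin under its centre. Leave alone.
Mind the look-alikes: they are no part of the job. What is shaped like the tube_b but pink or red is not meant.

How it is judged:
By the outcome, as a careful person would: the job done as asked, in the order asked, and still so for the second after the job is handed in, with the robot touching nothing.
Of tube_a, tube_b, tube_c, tube_d only 3 to 4 are there at a start; the rules pass over those that are not, and their reading is None.
Once in a run the grip may slacken for a moment while it holds something.
It also fails if it takes over 210 s, if anything falls off the work surface, if the arm or the gripper's body presses on something with over 40 N, if the wrist force passes 120 N, or if a joint passes its speed limit or range.

ROBOT

A 6-joint arm with a two-finger parallel gripper is mounted at the origin on the work surface. World frame = base frame: x ahead of the robot, y to its left, z up, the work surface at z = 0. Lengths are in mm, angles in rad, forces in N, time in s.
With the tool pointing down it reaches from about 300 to 825 mm from the base axis. Payload 5.4 kg.
Tool frame: the origin (TCP) lies midway between the tips of the shut fingers; the grasp point (between the pads) lies 19 mm behind it; z points along the fingers, y is the line along which they close (so a half turn about z gives the same grasp; the last joint's range is limited). The gripper opens to 92 mm and grips with 3 to 60 N. Pads are 20 mm wide; open, the fingers measure 128 mm over their backs; the gripper's body (75 mm by 189 mm) begins 69 mm behind the grasp point.
Start: joints at [-1.554, 0.158, 1.597, -0, 1.386, -0.21], TCP at [129.272, -560.263, 177.701] pointing down, gripper open.
Joint ranges: [-2.91, 2.91], [-0.94, 2.29], [0.18, 2.7], [-1.29, 4.43], [0.17, 2.64], [-3, 3]. Speed limits (rad/s): [2.57, 2.57, 3.14, 3.14, 3.14, 3.14].

INTERFACE

Orientations are given as a unit quaternion [x, y, z, w].
In Python, from cell import get_state, get_image, camera_info, finish_job, spot_in gives the robot as it stands.
- The arm moves only by the tool play_rows, never from a script. Its arguments are lists of equal length, an entry for each row: "xyz": the shift along the tool's x, y, z in cm, a list of three; "yaw": the turn about the tool's z in degrees; "jaw": the finger opening in cm, from 0 to 9.19. A call has 1 to 12 rows; each row is the pose to reach, as a shift and turn from the pose commanded when the call began, along the tool's axes at that moment; what a row does not reach only later rows make up. A row lasts 1/10 s, in which the tool goes at most 50 mm and 8.59 degrees, less where a joint would pass 70% of its speed; a pose out of reach is approached as far as the arm can. A call with a gripper value outside its range is refused whole. The fingers move at their own pace and stop on an object; the grip force is fixed at half the most. Time passes only in rows, so rows that repeat a pose let the fingers close. It gives the time, the measured TCP pose, the force, the opening and the grip force at its end, in the units of the state.
- get_state(): the state, without advancing time (a new reading comes with each control period).
- get_image(name): name is "side" or "top"; returns the picture (400x640x3 uint8, red, green, blue); there is no depth.
- camera_info(name): a dict with "fx", "fy", "cx", "cy" (pixels), "dist_coeffs" ([k1, k2, p1, p2, k3] as OpenCV has them; the pictures are not rectified), "cam_to_world" (4x4, takes a point from camera to world coordinates). Camera axes: x right, y up, looking along -z (the intrinsics and any distortion apply to the point x, -y, -z); pixel columns grow to the right and rows downward; lengths in mm; the calibration is good to about 2 mm. A picture is of the moment at which its call begins. camera_info takes no time and is no camera call.
- finish_job(): hands the job in; it is judged then, once.
Trained networks look in the newest picture that a camera, given by its name, has taken for a name from the list of things; names that differ only in an ending like _2 or _b are one class to them, and where a whole thing is asked for, a point or a joint stands for the part that bears it (a point fixed in the world has none). Each returns a list of dicts, best first, with "confidence" (0 to 1); they miss things now and then, are a little off and sometimes report something else, mostly with a low value. They report only what shows in the picture. A call takes as long as a camera call. They do not tell look-alikes from the thing itself.
- spot_in(camera, query): "bbox" ([left, top, width, height] in pixels, round what is visible of it).
The state is a dict: "time": time; "q": joint angles; "joint_velocities": joint speeds; "joint_efforts": joint torques, N m; "eef_pos": TCP position; "orientation": TCP orientation; "contact_force": force on the tool from outside, world axes, zero at the start; "torque": the same for the moment, N m; "gripper_width": opening from 0.0 (shut) to 1.0 (fully open); "gripper_force": force on a finger pad.
Only numpy, scipy, OpenCV 4.12 (cv2) and the standard library are available. Lean on these libraries where they do the work, as an engineer would, in place of code of your own. Each camera call takes 0.05 s, during which the arm holds its last target. There are 200 camera calls.

## Working session

There is one attempt and no reset: what is moved stays moved. The work goes in short steps, Python scripts to look and compute and a tool call to move; the robot and the scene stay as the last step left them, time stands still between calls to the robot, and variables do not carry over. Pictures are saved under pics/ and viewed, at most 14 in all, crops included, and the job is handed in when it is done.

Besides the shell and the picture viewer there is one more tool, called after "Request:" as name(argument=value, ...), one argument or row to a line, values as JSON. play_rows: Moves the arm, as the interface text tells. Its arguments: {"type":"object","properties":{"xyz":{"type":"array","items":{"type":"array","items":{"type":"number"}}},"yaw":{"type":"array","items":{"type":"number"}},"jaw":{"type":"array","items":{"type":"number"}}},"required":["xyz","yaw","jaw"]}

```bash
ls; mkdir -p pics
python3 - <<'E'
from cell import *
import cv2,numpy as np
s=get_state()
print({k:np.round(v,3).tolist() for k,v in s.items()})
for c in("top","side"):
    im=get_image(c);cv2.imwrite(f"pics/{c}0.png",im[:,:,::-1])
    i=camera_info(c);print(c,{k:np.round(v,4).tolist() for k,v in i.items()})
    for q in("old_block","new_block","tube_a","strap","oil_can"):
        print(q,[(np.round(d["bbox"]).tolist(),round(d["confidence"],2)) for d in spot_in(c,q)])
E
```

```text
pics
{'time': 0.0, 'q': [-1.554, 0.159, 1.598, -0.0, 1.386, -0.21], 'joint_velocities': [0.0, 0.0, 0.0, -0.0, 0.001, 0.001], 'joint_efforts': [-0.001, -38.557, -32.211, 0.07, 0.038, -0.0], 'eef_pos': [129.235, -559.583, 176.731], 'orientation': [0.994, 0.113, 0.0, -0.001], 'contact_force': [-0.498, 0.042, 0.952], 'torque': [0.067, 0.009, 0.006], 'gripper_force': 0.0, 'gripper_width': 1.0}
top {'fx': 372.8048, 'fy': 372.8048, 'cx': 320.2564, 'cy': 199.4432, 'dist_coeffs': [-0.0115, 0.0, 0.0, 0.0, 0.0], 'cam_to_world': [[-0.028, 0.994, -0.1057, 398.5183], [-0.9994, -0.0298, -0.0161, -11.742], [-0.0191, 0.1052, 0.9943, 1337.9546], [0.0, 0.0, 0.0, 1.0]]}
old_block [([335.0, 150.0, 92.0, 65.0], 0.69)]
new_block [([221.0, 160.0, 90.0, 61.0], 0.65)]
tube_a [([379.0, 258.0, 24.0, 42.0], 0.65), ([435.0, 229.0, 10.0, 41.0], 0.6), ([342.0, 189.0, 9.0, 21.0], 0.56), ([382.0, 186.0, 9.0, 24.0], 0.52), ([407.0, 187.0, 12.0, 28.0], 0.46)]
strap [([219.0, 157.0, 65.0, 21.0], 0.56)]
oil_can [([311.0, 119.0, 16.0, 28.0], 0.95)]
side {'fx': 519.3495, 'fy': 519.3495, 'cx': 320.2402, 'cy': 203.8919, 'dist_coeffs': [-0.1024, 0.0, 0.0, 0.0, 0.0], 'cam_to_world': [[0.8633, 0.3693, -0.344, -19.7625], [-0.5047, 0.637, -0.5827, -902.7662], [0.004, 0.6767, 0.7363, 1241.0388], [0.0, 0.0, 0.0, 1.0]]}
old_block [([318.0, 200.0, 112.0, 111.0], 0.82)]
new_block [([257.0, 118.0, 97.0, 102.0], 0.56), ([363.0, 274.0, 32.0, 18.0], 0.33)]
tube_a [([362.0, 276.0, 33.0, 17.0], 0.91), ([350.0, 256.0, 35.0, 16.0], 0.88), ([317.0, 340.0, 56.0, 20.0], 0.66), ([328.0, 219.0, 29.0, 15.0], 0.55), ([237.0, 115.0, 38.0, 21.0], 0.47)]
strap [([296.0, 117.0, 43.0, 15.0], 0.73)]
oil_can []
```

Run:
```python
import cv2
a=cv2.imread("pics/top0.png")[110:310,200:460];cv2.imwrite("pics/topc.png",cv2.resize(a,None,fx=3,fy=3,interpolation=cv2.INTER_CUBIC)[:600])
a=cv2.imread("pics/side0.png")[90:390,200:460];cv2.imwrite("pics/sidec.png",cv2.resize(a,None,fx=2,fy=2,interpolation=cv2.INTER_CUBIC))
```

```text
(no output)
```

View pics/topc.png

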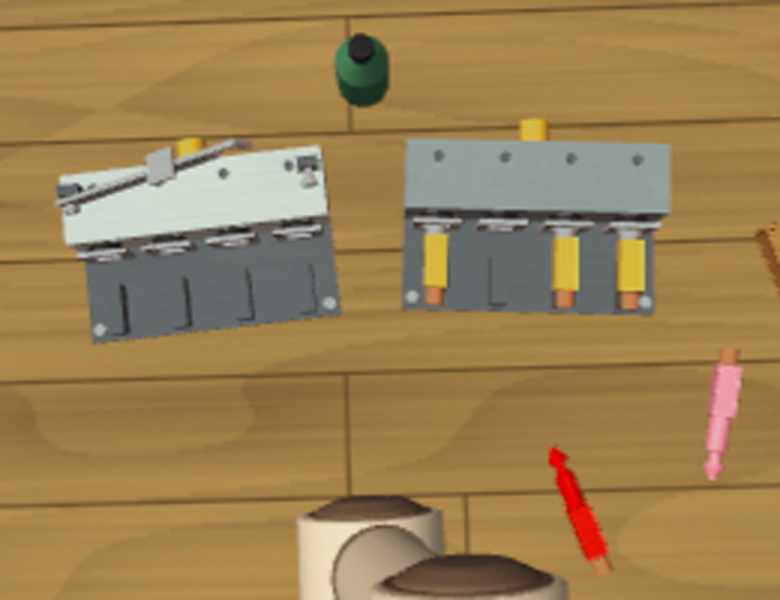

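View pics/sidec.png

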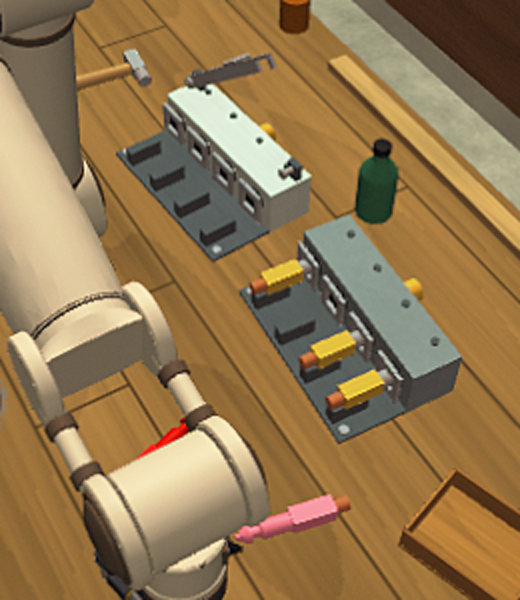

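Top crop: new manifold at left with its strap raised, old manifold at right with yellow tubes in bores 3, 1 and 0 (crop x 435, 565, 630) and bore 2 empty. The red and pink tubes on the bench are look-alikes. Next I fit the block poses using both cameras.

```bash
cat > h.py <<'E'
import numpy as np,cv2
from cell import *
from scipy.optimize import least_squares
INF={c:camera_info(c) for c in("top","side")}
def proj(c,P):
    i=INF[c];T=np.linalg.inv(np.array(i["cam_to_world"]))
    p=np.atleast_2d(P)@T[:3,:3].T+T[:3,3]; p=p*[1,-1,-1]
    K=np.array([[i["fx"],0,i["cx"]],[0,i["fy"],i["cy"]],[0,0,1]])
    return cv2.projectPoints(p.reshape(-1,1,3),np.zeros(3),np.zeros(3),K,np.array(i["dist_coeffs"]))[0][:,0]
def place(pose,L):
    x,y,a=pose;L=np.atleast_2d(np.array(L,float));c,s=np.cos(a),np.sin(a)
    return np.c_[x+c*L[:,0]-s*L[:,1],y+s*L[:,0]+c*L[:,1],L[:,2]]
C={"BL":(40,150,84),"BR":(40,-150,84),"FR":(-40,-150,84),"FL":(-40,150,84),"PL":(-150,150,6),"PR":(-150,-150,6)}
def fit(obs,x0):  # obs: (cam,local,uv)
    def r(p): return np.concatenate([proj(c,place(p,l))[0]-uv for c,l,uv in obs])
    s=least_squares(r,x0,x_scale=[10,10,.05],loss="soft_l1");return s.x,s.fun.reshape(-1,2)
def lines():
    return [("BL","BR"),("BR","FR"),("FR","FL"),("FL","BL"),("PL","PR")]
E
cat > f.py <<'E'
from h import *
t=lambda u,v:np.array([200+(u+.5)/3-.5,110+(v+.5)/3-.5]); s=lambda u,v:np.array([200+(u+.5)/2-.5,90+(v+.5)/2-.5])
O={"top":dict(BL=t(407,138),BR=t(671,145),FR=t(669,213),FL=t(405,211),PL=t(402,310),PR=t(653,315)),"side":dict(BL=s(350,215),BR=s(461,356),PL=s(241,291),PR=s(341,440),FL=s(303,233),FR=s(405,378))}
N={"top":dict(BL=t(59,177),BR=t(320,146),FR=t(328,213),FL=t(67,247),PL=t(93,343),PR=t(341,313)),"side":dict(BL=s(210,87),BR=s(310,178),PL=s(117,153),PR=s(215,259),FL=s(165,101),FR=s(271,200))}
for n,D,x0 in(("old",O,(520,-150,0)),("new",N,(480,200,.1))):
    for cs in(("top","side"),("top",),("side",)):
        ob=[(c,C[k],v) for c in cs for k,v in D[c].items()]
        p,f=fit(ob,x0);print(n,cs,np.round(p,3).tolist(),"res",np.round(f,1).tolist() if len(cs)>1 else "")
        if len(cs)>1:
            np.save(n+".npy",p)
            for c in cs:
                im=cv2.imread(f"pics/{c}{n if n=='new' else 'o'}.png") if 0 else cv2.imread(f"pics/{c}0.png")
                u0,v0,w,h=(cv2.boundingRect(np.int32([v for v in D[c].values()])));u0-=8;v0-=8
                im=cv2.resize(im[v0:v0+h+16,u0:u0+w+16],None,fx=4,fy=4,interpolation=cv2.INTER_CUBIC)
                for a,b in lines():
                    q=[tuple(int(z) for z in (proj(c,place(p,C[k]))[0]-[u0,v0]+.5)*4) for k in(a,b)];cv2.line(im,*q,(255,0,255),1)
                cv2.imwrite(f"pics/fit_{n}_{c}.png",im)
a=[cv2.imread(f"pics/fit_{n}_{c}.png") for n in("old","new") for c in("top","side")]
W=max(i.shape[1] for i in a);H=max(i.shape[0] for i in a)
P=[cv2.copyMakeBorder(i,0,H-i.shape[0],0,W-i.shape[1],0) for i in a]
m=np.vstack([np.hstack(P[:2]),np.hstack(P[2:])]);k=min(800/m.shape[1],600/m.shape[0]);cv2.imwrite("pics/fit.png",cv2.resize(m,None,fx=k,fy=k,interpolation=cv2.INTER_AREA))
E
python3 f.py
```

```text
old ('top', 'side') [631.616, -193.177, -0.052] res [[-0.5, 0.4], [-0.5, -0.1], [0.3, 0.4], [-0.3, -0.8], [-0.4, 0.1], [0.2, 0.3], [-0.3, -0.3], [1.1, 0.2], [-0.9, -0.3], [-0.6, 1.0], [0.5, -0.6], [4.7, 0.4]]
old ('top',) [631.929, -193.885, -0.052] res 
old ('side',) [631.127, -192.29, -0.056] res 
new ('top', 'side') [621.819, 197.528, 0.088] res [[0.4, -0.0], [0.2, -0.0], [0.1, 0.6], [-0.2, -0.4], [-0.1, 0.6], [0.3, 0.8], [-1.7, -4.3], [1.2, -0.6], [-0.3, 0.4], [-0.4, 1.1], [1.5, -2.8], [0.5, -1.2]]
new ('top',) [622.685, 198.232, 0.093] res 
new ('side',) [620.054, 194.782, 0.082] res
```

View pics/fit.png

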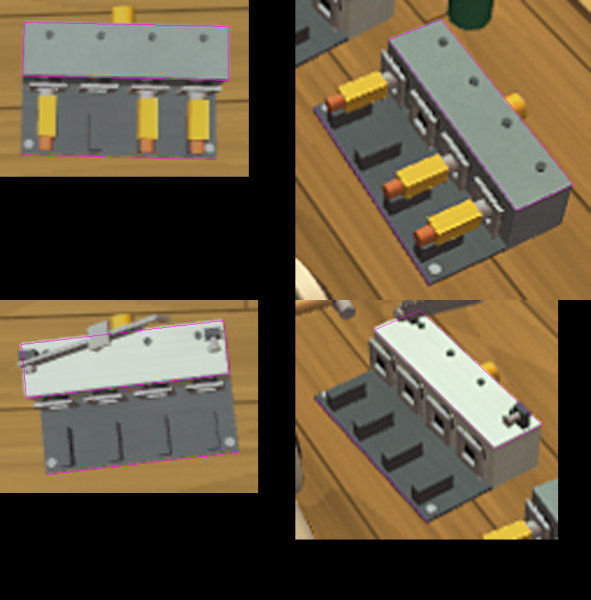

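```bash
cat > g.py <<'E'
import sys
from h import *
from scipy.spatial.transform import Rotation as Ro
old=np.load("old.npy");new=np.load("new.npy")
old[:]=(631.6,-193.3,-0.053);new[:]=(622.2,197.8,0.091)
BY=[-112.5,-37.5,37.5,112.5]
def st():
    s=get_state();R=Ro.from_quat(s["orientation"]).as_matrix();return s,np.array(s["eef_pos"]),R
def go(x,y,z,psi,tag=""):
    s,p,R=st();d=R.T@(np.array([x,y,z])-p)/10
    a=np.arctan2(R[1,0],R[0,0]);e=(a-psi+np.pi)%(2*np.pi)-np.pi
    print(tag,"xyz",np.round(d,2).tolist(),"yaw",round(np.degrees(e),2),"world",np.round([x,y,z],1).tolist())
def tgt(b,k,out,z,tag="",dy=0):
    P=old if b=="old" else new;w=place(P,(-40-out,BY[k]+dy,z))[0];go(*w,P[2],tag)
def loc(b):
    P=old if b=="old" else new;s,p,R=st();c,n=np.cos(P[2]),np.sin(P[2]);d=p[:2]-P[:2]
    f=np.array(s["contact_force"]);fl=[c*f[0]+n*f[1],-n*f[0]+c*f[1],f[2]]
    print(b,"out",round(-40-(c*d[0]+n*d[1]),1),"y",round(-n*d[0]+c*d[1],1),"z",round(p[2],1),"Flocal",np.round(fl,1),"t",s["time"],"w",round(s["gripper_width"]*92,1),"gf",round(s["gripper_force"],1))
if __name__=="__main__":
    b,k=sys.argv[1],int(sys.argv[2]);loc(b)
    for a in sys.argv[3:]:
        o,z=map(float,a.split(","));tgt(b,k,o,z,a)
E
python3 g.py old 0 34,120 34,31
```

```text
old out 442.2 y -393.0 z 177.7 Flocal [-1.1  0.   0.5] t 0.6 w 92.3 gf 0.0
34,120 xyz [46.98, -15.69, 5.77] yaw 16.03 world [551.7, -301.7, 120.0]
34,31 xyz [46.98, -15.69, 14.67] yaw 16.03 world [551.7, -301.7, 31.0]
```

Request:
play_rows(
  xyz=[
    [46.98,-15.69,3],
    [46.98,-15.69,3],
    [46.98,-15.69,3],
    [46.98,-15.69,3],
    [46.98,-15.69,3],
    [46.98,-15.69,3],
    [46.98,-15.69,3],
    [46.98,-15.69,3],
    [46.98,-15.69,3],
    [46.98,-15.69,3],
    [46.98,-15.69,5.8],
    [46.98,-15.69,5.8],
  ],
  yaw=[16,16,16,16,16,16,16,16,16,16,16,16],
  jaw=[3.8,3.8,3.8,3.8,3.8,3.8,3.8,3.8,3.8,3.8,3.8,3.8],
)

```text
time: 1.8
eef_pos: [550.4, -298.9, 115.7]
orientation: [1.0, -0.025, -0.003, -0.002]
contact_force: [-0.1, 0.8, -0.5]
gripper_width: 0.414
gripper_force: 0.0
```

```bash
python3 g.py old 0 34,120 34,31
python3 - <<'E'
from cell import *
import cv2
print([ (c,get_image(c).shape) for c in()])
im=get_image("side");cv2.imwrite("pics/s1.png",cv2.resize(im[120:380,260:520],None,fx=2.2,fy=2.2,interpolation=2)[:,:,::-1])
E
```

```text
old out 35.5 y -109.8 z 115.7 Flocal [-0.1  0.8 -0.5] t 1.8 w 38.1 gf 0.0
34,120 xyz [0.15, 0.27, -0.44] yaw 0.17 world [551.7, -301.7, 120.0]
34,31 xyz [0.2, 0.31, 8.46] yaw 0.17 world [551.7, -301.7, 31.0]
[]
```

View pics/s1.png

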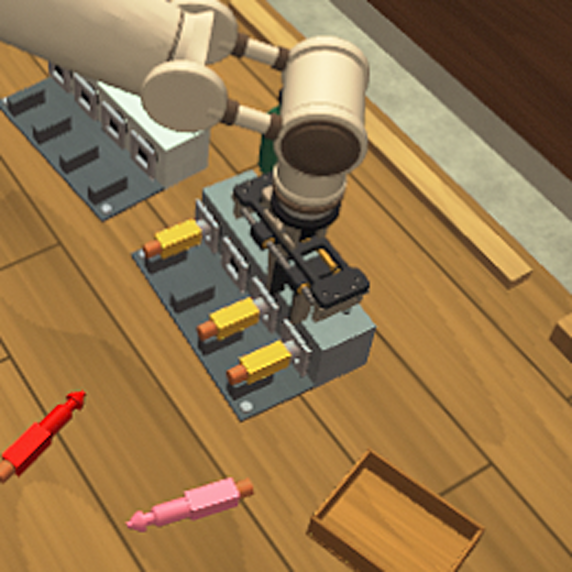

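Request:
play_rows(
  xyz=[
    [0.2,0.3,0],
    [0.2,0.3,4],
    [0.2,0.3,8.4],
    [0.2,0.3,8.4],
    [0.2,0.3,8.4],
  ],
  yaw=[0,0,0,0,0],
  jaw=[3.8,3.8,3.8,3.8,3.8],
)

```text
time: 2.35
eef_pos: [553.4, -305.9, 37.0]
orientation: [1.0, -0.027, 0.0, 0.0]
contact_force: [-0.0, -0.0, -0.0]
gripper_width: 0.412
gripper_force: 0.0
```

```bash
python3 g.py old 0 34,31
```

```text
old out 32.1 y -116.6 z 37.0 Flocal [-0. -0. -0.] t 2.35 w 37.9 gf 0.0
34,31 xyz [-0.19, -0.41, 0.6] yaw -0.05 world [551.7, -301.7, 31.0]
```

Request:
play_rows(
  xyz=[
    [-0.2,-0.4,0.5],
    [-0.2,-0.4,0.5],
    [-0.2,-0.4,0.5],
    [-0.2,-0.4,0.5],
  ],
  yaw=[0,0,0,0],
  jaw=[3.8,3.8,3.8,3.8],
)

```text
time: 2.75
eef_pos: [552.4, -301.2, 31.9]
orientation: [1.0, -0.026, 0.001, 0.001]
contact_force: [-0.7, -0.6, 0.2]
gripper_width: 0.415
gripper_force: 0.0
```

```bash
python3 g.py old 0 34,31
```

```text
old out 33.3 y -111.9 z 31.9 Flocal [-0.6 -0.7  0.2] t 2.75 w 38.2 gf 0.0
34,31 xyz [-0.07, 0.06, 0.09] yaw 0.04 world [551.7, -301.7, 31.0]
```

Request:
play_rows(
  xyz=[
    [0.4,0,0],
    [0.8,0,0],
    [1.1,0,0],
    [1.1,0,0],
  ],
  yaw=[0,0,0,0],
  jaw=[3.8,3.8,3.8,3.8],
)

```text
time: 3.15
eef_pos: [562.8, -301.4, 30.7]
orientation: [1.0, -0.026, -0.0, 0.0]
contact_force: [-1.6, -0.3, 1.8]
gripper_width: 0.415
gripper_force: 1.2
```

Request:
play_rows(
  xyz=[
    [0.2,0,0],
    [0.4,0,0],
    [0.4,0,0],
  ],
  yaw=[0,0,0],
  jaw=[3.8,3.8,3.8],
)

```text
time: 3.45
eef_pos: [566.6, -301.6, 30.6]
orientation: [1.0, -0.026, -0.0, -0.0]
contact_force: [-4.6, -0.3, 3.1]
gripper_width: 0.414
gripper_force: 2.2
```

```bash
python3 g.py old 0 34,31
```

```text
old out 19.2 y -111.6 z 30.6 Flocal [-4.5 -0.5  3.1] t 3.45 w 38.0 gf 2.2
34,31 xyz [-1.48, 0.09, -0.04] yaw 0.03 world [551.7, -301.7, 31.0]
```

Request:
play_rows(
  xyz=[
    [0.2,0,0],
    [0.3,0,0],
    [0.3,0,0],
    [0.3,0,0],
    [0.3,0,0],
    [0.3,0,0],
    [0.3,0,0],
    [0.3,0,0],
  ],
  yaw=[0,0,0,0,0,0,0,0],
  jaw=[3.8,3.8,3.8,3.8,3.8,3.8,3.8,3.8],
)

```text
time: 4.25
eef_pos: [569.3, -301.7, 30.6]
orientation: [1.0, -0.026, -0.001, -0.0]
contact_force: [-5.5, -0.2, 3.5]
gripper_width: 0.412
gripper_force: 2.8
```

```bash
python3 g.py old 0 70,31
python3 - <<'E'
from cell import *
import cv2
im=get_image("side");cv2.imwrite("pics/s2.png",cv2.resize(im[200:330,300:460],None,fx=4,fy=4,interpolation=2)[:,:,::-1])
E
```

```text
old out 16.5 y -111.6 z 30.6 Flocal [-5.5 -0.5  3.5] t 4.25 w 37.9 gf 2.8
70,31 xyz [-5.35, 0.09, -0.03] yaw 0.03 world [515.8, -299.8, 31.0]
```

View pics/s2.png

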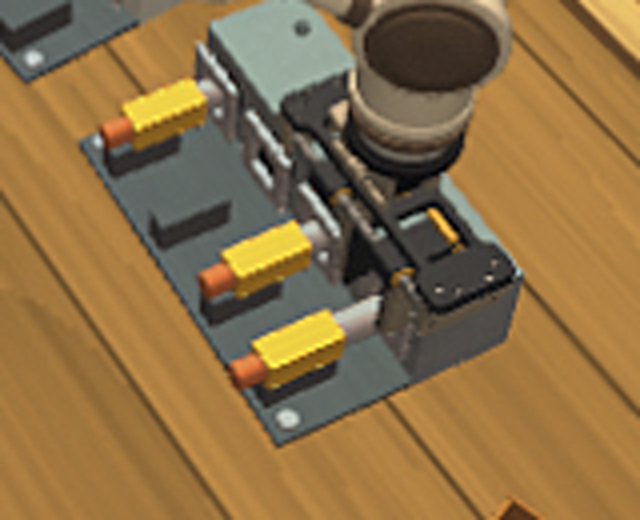

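The tube in bore 0 has sprung out (its body moved from about (300,260) towards (295,350) in the crop, with the shank now exposed). I'll back off and grip it.

Request:
play_rows(
  xyz=[
    [-3,0,0],
    [-5.8,0,0],
    [-5.8,0,0],
    [-5.8,0,0],
    [-5.8,0,0],
    [-5.8,0,0],
    [-5.8,0,0],
    [-5.8,0,0],
  ],
  yaw=[0,0,0,0,0,0,0,0],
  jaw=[3.8,3.8,3.8,0.0,0,0,0,0],
)

```text
time: 5.1
eef_pos: [512.3, -298.7, 30.7]
orientation: [1.0, -0.026, 0.0, 0.0]
contact_force: [-0.3, -0.3, 0.6]
gripper_width: 0.012
gripper_force: 0.0
```

```bash
python3 g.py old 0 160,31
python3 - <<'E'
from cell import *
get_image("top");get_image("side")
for c in("top","side"): print([(d["bbox"],d["confidence"]) for d in spot_in(c,"tube_a")])
E
```

```text
old out 73.5 y -111.5 z 30.7 Flocal [-0.3 -0.3  0.6] t 5.1 w 1.1 gf 0.0
160,31 xyz [-8.65, 0.09, -0.03] yaw 0.05 world [425.9, -295.0, 31.0]
[([340.5, 187.4, 9.2, 24.3], 0.59), ([433.0, 227.7, 12.7, 39.1], 0.56), ([383.9, 186.9, 7.2, 24.0], 0.55)]
[([326.0, 220.3, 31.8, 12.7], 0.72), ([256.5, 299.0, 44.0, 39.1], 0.7), ([318.4, 339.3, 57.3, 23.5], 0.63), ([352.0, 261.7, 19.6, 9.6], 0.62), ([357.9, 284.4, 26.0, 11.7], 0.57)]
```

Run:
```python
from cell import *
import cv2,numpy as np
im=get_image("side")[220:330,290:450];t=get_image("top")[150:240,340:440]
a=cv2.resize(im,(480,330),interpolation=2);b=cv2.resize(t,(320,288),interpolation=2);b=cv2.copyMakeBorder(b,0,42,0,0,0)
cv2.imwrite("pics/s3.png",np.hstack([a,b])[:,:,::-1])
```

```text
(no output)
```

View pics/s3.png

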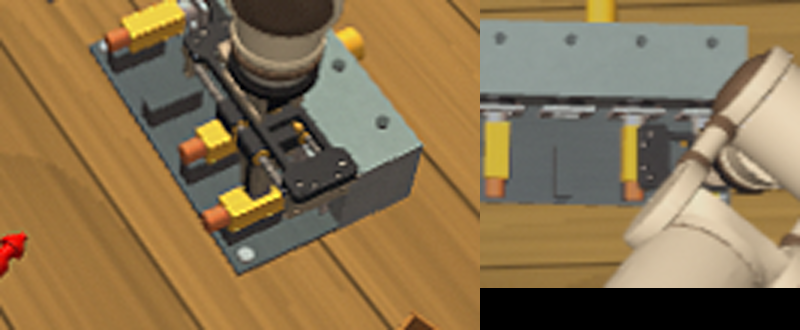

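Run:
```python
from g import *
s,p,R=st();print(s["gripper_width"],s["gripper_force"],p,s["time"])
for n,P in(("tcp",p),("grasp",p+[0,0,19]),("up60",p+[0,0,60]),("tube75",place(old,(-115,-112.5,50))[0]),("tail",place(old,(-40-125,-112.5,50))[0])):
    u=proj("side",P)[0];v=proj("top",P)[0];print(n,(u-[290,220])*3,(v-[340,150])*3.2)
```

```text
0.0017998838004207934 0.0 [ 511.90613644 -298.64650128   30.68832301] 5.4
tcp [253.14509202 210.47421523] [218.24281536 173.03033177]
grasp [254.87434745 198.96520607] [222.02863232 171.39776468]
up60 [258.72090391 173.30794461] [230.58791554 167.7065848 ]
tube75 [254.45794545 200.00991158] [222.98389608 172.36313769]
tail [206.86778457 221.45304415] [222.98155582 218.62480517]
```

Request:
play_rows(
  xyz=[
    [0,0,0],
    [0,0,0],
  ],
  yaw=[0,0],
  jaw=[0,0],
)

```text
time: 5.6
eef_pos: [511.9, -298.7, 30.7]
orientation: [1.0, -0.026, 0.0, 0.0]
contact_force: [0.4, -0.2, -0.3]
gripper_width: 0.001
gripper_force: 0.0
```

Request:
play_rows(
  xyz=[
    [0,0,-3],
    [0,0,-8],
    [0,0,-12],
    [0,8,-15],
    [0,13,-15],
    [0,18,-15],
    [0,18,-15],
  ],
  yaw=[0,0,0,0,0,0,0],
  jaw=[0,0,0,0,0,3.8,3.8],
)

```text
time: 6.3
eef_pos: [501.7, -481.6, 181.2]
orientation: [1.0, -0.027, 0.0, 0.001]
contact_force: [-0.2, 0.1, -0.8]
gripper_width: 0.155
gripper_force: 0.0
```

```bash
python3 - <<'E'
from cell import *
import cv2,numpy as np
im=get_image("side")[220:330,290:450];t=get_image("top")[150:240,340:440]
a=cv2.resize(im,(480,330),interpolation=2);b=cv2.resize(t,(320,288),interpolation=2);b=cv2.copyMakeBorder(b,0,42,0,0,0)
cv2.imwrite("pics/s4.png",np.hstack([a,b])[:,:,::-1])
E
python3 g.py old 0 34,120
```

```text
old out 75.3 y -296.0 z 180.2 Flocal [-0.2 -0.  -0.1] t 6.4 w 22.6 gf 0.0
34,120 xyz [4.06, -18.37, 5.99] yaw -0.23 world [551.7, -301.7, 120.0]
```

View pics/s4.png

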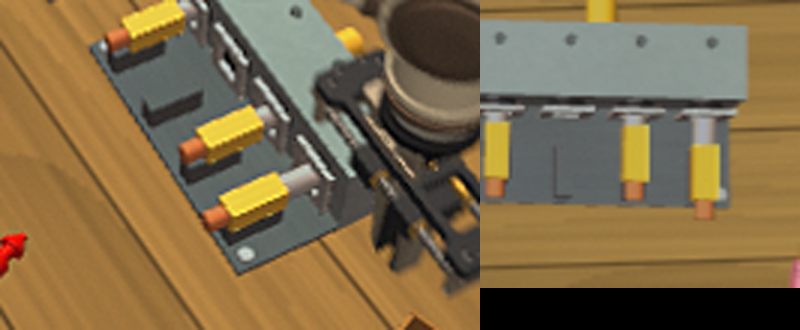

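Run:
```python
from g import *
im=get_image("side").copy();s,p,R=st()
for d,c in(([0,0,0],(255,0,255)),([0,30,0],(0,255,0)),([0,-30,0],(0,255,0)),([0,0,-69-19],(0,255,255))):
    u=proj("side",p+R@np.array(d,float))[0];print(u);cv2.circle(im,(int(u[0]+.5),int(u[1]+.5)),1,c,-1)
a=cv2.resize(im[200:350,360:520],None,fx=4,fy=4,interpolation=2);cv2.imwrite("pics/s5.png",a[:,:,::-1]);print(p,s["time"],s["gripper_width"])
```

```text
[419.45241893 313.18100551]
[426.72539693 323.19128236]
[412.36105949 303.42404691]
[425.3776826  292.64109833]
[ 501.58383065 -480.0578243   180.06259186] 6.45 0.2861770588193159
```

View pics/s5.png

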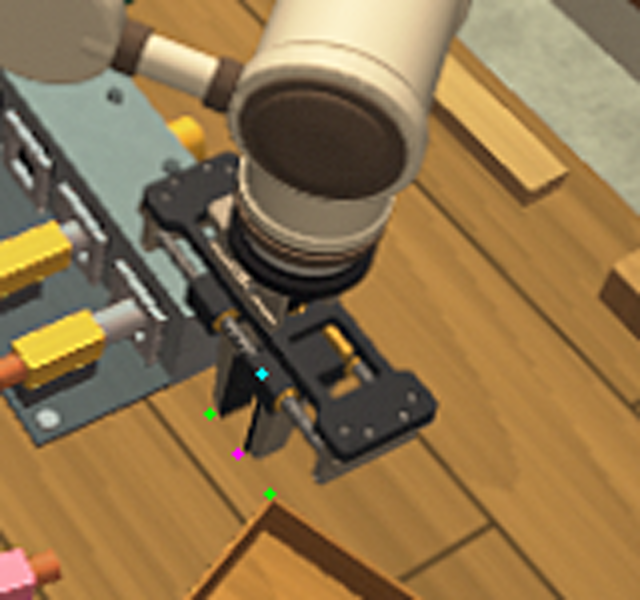

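Marked picture: reported TCP projects to crop (238,454), but the real fingertips end near (245,430). So the tips sit about 30 mm higher than reported, which is why the fingers shut above the tube. I'll go back over it and descend further, watching the force.

```bash
python3 g.py old 0 75,120 75,31
```

```text
old out 74.6 y -293.2 z 180.1 Flocal [ 0.7 -0.4  0.1] t 6.45 w 26.3 gf 0.0
75,120 xyz [-0.07, -18.07, 6.01] yaw -0.12 world [510.8, -299.5, 120.0]
75,31 xyz [-0.07, -18.07, 14.91] yaw -0.12 world [510.8, -299.5, 31.0]
```

Request:
play_rows(
  xyz=[
    [0,-5,0],
    [0,-10,0],
    [0,-15,0],
    [0,-18.1,0],
    [0,-18.1,0],
    [0,-18.1,4],
    [0,-18.1,8],
    [0,-18.1,12],
    [0,-18.1,14.9],
    [0,-18.1,14.9],
    [0,-18.1,14.9],
    [0,-18.1,14.9],
  ],
  yaw=[0,0,0,0,0,0,0,0,0,0,0,0],
  jaw=[4,4,4,4,4,4,4,4,4,4,4,4],
)

```text
time: 7.65
eef_pos: [513.5, -299.0, 34.3]
orientation: [1.0, -0.026, 0.002, 0.001]
contact_force: [0.6, 0.4, 0.1]
gripper_width: 0.437
gripper_force: 0.0
```

Request:
play_rows(
  xyz=[
    [0,0,0.5],
    [0,0,1.0],
    [0,0,1.0],
  ],
  yaw=[0,0,0],
  jaw=[4,4,4],
)

```text
time: 7.95
eef_pos: [511.7, -297.4, 21.4]
orientation: [1.0, -0.026, -0.0, -0.0]
contact_force: [0.2, 0.4, 0.3]
gripper_width: 0.434
gripper_force: 0.0
```

Request:
play_rows(
  xyz=[
    [0,0,0.5],
    [0,0,0.9],
    [0,0,0.9],
  ],
  yaw=[0,0,0],
  jaw=[4,4,4],
)

```text
time: 8.25
eef_pos: [511.4, -297.2, 11.8]
orientation: [1.0, -0.026, -0.001, -0.001]
contact_force: [-0.2, -0.1, 0.6]
gripper_width: 0.441
gripper_force: 0.0
```

```bash
python3 g.py old 0 75,0
```

```text
old out 74.6 y -110.1 z 11.8 Flocal [-0.2 -0.1  0.6] t 8.25 w 40.5 gf 0.0
75,0 xyz [-0.04, 0.24, 1.18] yaw 0.03 world [510.8, -299.5, 0.0]
```

Request:
play_rows(
  xyz=[
    [0,0.25,0],
    [0,0.25,0.4],
    [0,0.25,0.4],
    [0,0.25,0.4],
  ],
  yaw=[0,0,0,0],
  jaw=[4,4,4,4],
)

```text
time: 8.65
eef_pos: [511.7, -300.1, 8.5]
orientation: [1.0, -0.026, -0.0, -0.0]
contact_force: [0.0, -0.0, 0.2]
gripper_width: 0.436
gripper_force: 0.0
```

Request:
play_rows(
  xyz=[
    [0,0,0],
    [0,0,0],
    [0,0,0],
    [0,0,0],
    [0,0,0],
  ],
  yaw=[0,0,0,0,0],
  jaw=[2,2,2,2,2],
)

```text
time: 9.15
eef_pos: [511.9, -300.1, 8.8]
orientation: [1.0, -0.026, 0.0, 0.0]
contact_force: [0.1, 0.5, 1.7]
gripper_width: 0.279
gripper_force: 30.0
```

The gripper now holds at 25.7 mm. I'll lower 9 mm for a centred grip, then draw the tube out.

Request:
play_rows(
  xyz=[
    [0,0,0],
    [0,0,0],
    [0,0,0.5],
    [0,0,0.9],
    [0,0,0.9],
    [0,0,0.9],
  ],
  yaw=[0,0,0,0,0,0],
  jaw=[3.4,3.4,3.4,3.4,3.4,3.4],
)

```text
time: 9.75
eef_pos: [511.6, -300.0, -0.6]
orientation: [1.0, -0.026, -0.0, -0.0]
contact_force: [-0.2, 0.3, 1.4]
gripper_width: 0.371
gripper_force: 0.0
```

Request:
play_rows(
  xyz=[
    [0,0,0],
    [0,0,0],
    [0,0,0],
    [0,0,0],
  ],
  yaw=[0,0,0,0],
  jaw=[2,2,2,2],
)

```text
time: 10.15
eef_pos: [511.9, -300.2, -0.2]
orientation: [1.0, -0.026, 0.0, 0.0]
contact_force: [-0.1, -0.7, 0.0]
gripper_width: 0.282
gripper_force: 30.0
```

```bash
python3 g.py old 0 75,0
python3 - <<'E'
from g import *
im=get_image("side");s,p,R=st();u=proj("side",p)[0];print(u,p)
a=cv2.resize(im[200:330,300:460],None,fx=4,fy=4,interpolation=2)
for d in(0,30): 
    u=(proj("side",p+[0,0,d])[0]-[300,200]+.5)*4;cv2.circle(a,(int(u[0]),int(u[1])),3,(255,0,255),-1)
cv2.imwrite("pics/s6.png",a[:,:,::-1])
E
```

```text
old out 73.9 y -113.1 z -0.2 Flocal [-0.  -0.7  0. ] t 10.15 w 25.9 gf 30.0
75,0 xyz [-0.11, -0.06, -0.02] yaw 0.03 world [510.8, -299.5, 0.0]
[373.76823405 296.65376421] [ 5.11864295e+02 -3.00213926e+02 -2.28682363e-01]
```

View pics/s6.png

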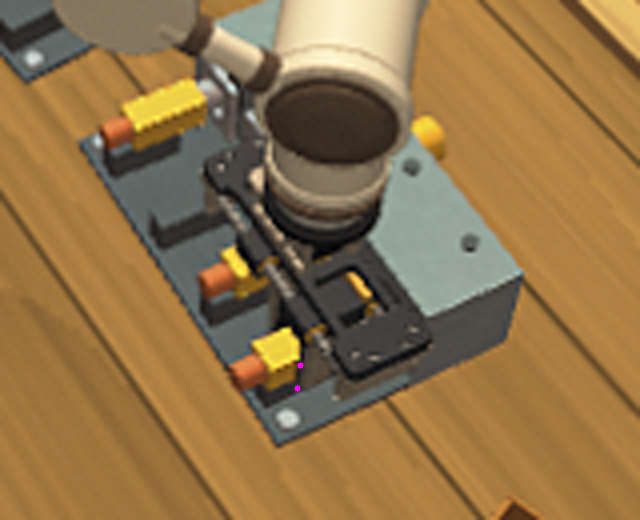

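Request:
play_rows(
  xyz=[
    [-1,0,0],
    [-2.5,0,0],
    [-4,0,0],
    [-5.5,0,0],
    [-7,0,0],
    [-8.5,0,0],
    [-10,0,-1],
    [-10,0,-4],
    [-10,0,-5],
    [-10,0,-5],
    [-10,0,-5],
  ],
  yaw=[0,0,0,0,0,0,0,0,0,0,0],
  jaw=[2,2,2,2,2,2,2,2,2,2,2],
)

```text
time: 11.3
eef_pos: [411.6, -294.5, 48.9]
orientation: [1.0, -0.026, -0.0, -0.0]
contact_force: [0.4, 0.3, -2.2]
gripper_width: 0.281
gripper_force: 30.0
```

```bash
python3 g.py new 3 175,50 175,0;python3 g.py new 0 175,50 175,0; python3 -c "
from g import *
get_image('side')
print([(d['bbox'],round(d['confidence'],2)) for d in spot_in('side','tube_a')])"
```

```text
new out 214.5 y -471.1 z 48.9 Flocal [ 0.5  0.2 -2.2] t 11.3 w 25.9 gf 30.0
175,50 xyz [-4.43, -58.33, -0.07] yaw -8.21 world [397.9, 290.3, 50.0]
175,0 xyz [-4.42, -58.33, 4.93] yaw -8.21 world [397.9, 290.3, 0.0]
new out 214.5 y -471.1 z 48.9 Flocal [ 0.5  0.2 -2.2] t 11.3 w 25.9 gf 30.0
175,50 xyz [-1.21, -36.06, -0.08] yaw -8.21 world [418.3, 66.2, 50.0]
175,0 xyz [-1.21, -36.06, 4.92] yaw -8.21 world [418.3, 66.2, 0.0]
[([319.0, 338.2, 56.2, 23.2], 0.88), ([358.4, 255.2, 25.4, 14.3], 0.72), ([256.1, 299.1, 44.5, 39.1], 0.66), ([323.0, 275.7, 64.0, 25.1], 0.64)]
```

Request:
play_rows(
  xyz=[
    [0,-4,0],
    [0,-9,0],
    [0,-14,0],
    [0,-19,0],
    [0,-24,0],
    [0,-29,0],
    [0,-34,0],
    [0,-39,0],
    [-1,-44,0],
    [-2,-49,0],
    [-3,-53,0],
    [-4.4,-57,0],
  ],
  yaw=[0,0,0,0,-1,-2,-3,-4,-5,-6,-7,-8.2],
  jaw=[2,2,2,2,2,2,2,2,2,2,2,2],
)

```text
time: 12.6
eef_pos: [396.7, 278.5, 48.7]
orientation: [0.999, 0.046, -0.001, 0.0]
contact_force: [-0.1, 0.4, -1.9]
gripper_width: 0.283
gripper_force: 30.0
```

```bash
python3 g.py new 3 175,50 175,0
```

```text
new out 177.2 y 100.9 z 48.7 Flocal [-0.1  0.4 -1.9] t 12.6 w 26.0 gf 30.0
175,50 xyz [0.23, -1.16, -0.13] yaw 0.08 world [397.9, 290.3, 50.0]
175,0 xyz [0.23, -1.16, 4.87] yaw 0.08 world [397.9, 290.3, 0.0]
```

Request:
play_rows(
  xyz=[
    [0.2,-1.1,0],
    [0.2,-1.1,2],
    [0.2,-1.1,4.8],
    [0.2,-1.1,4.8],
    [0.2,-1.1,4.8],
    [0.2,-1.1,4.8],
  ],
  yaw=[0,0,0,0,0,0],
  jaw=[2,2,2,2,2,2],
)

```text
time: 13.2
eef_pos: [399.7, 287.7, 2.6]
orientation: [0.999, 0.045, 0.001, -0.0]
contact_force: [0.6, -0.6, -2.0]
gripper_width: 0.281
gripper_force: 30.0
```

```bash
python3 g.py new 3 175,0 120,0
python3 - <<'E'
from g import *
a=get_image("side")[100:210,230:390];b=get_image("top")[150:250,200:330]
p=cv2.resize(a,(480,330),interpolation=2);q=cv2.resize(b,(320,246),interpolation=2)
def mk(im,c,off,k,P):
    for w in P:
        u=(proj(c,w)[0]-off+.5)*k;cv2.circle(im,(int(u[0]),int(u[1])),2,(255,0,255),-1)
P=np.vstack([place(new,(-40-o,112.5,50)) for o in(0,16,75,175,225)])
mk(p,"side",[230,100],3,P);mk(q,"top",[200,150],320/130,P)
q=cv2.copyMakeBorder(q,0,330-246,0,0,0);cv2.imwrite("pics/n1.png",np.hstack([p,q])[:,:,::-1])
E
```

```text
new out 173.4 y 109.8 z 2.6 Flocal [ 0.6 -0.6 -2. ] t 13.2 w 25.9 gf 30.0
175,0 xyz [-0.16, -0.27, 0.26] yaw -0.05 world [397.9, 290.3, 0.0]
120,0 xyz [5.34, -0.28, 0.27] yaw -0.05 world [452.6, 295.3, 0.0]
```

View pics/n1.png

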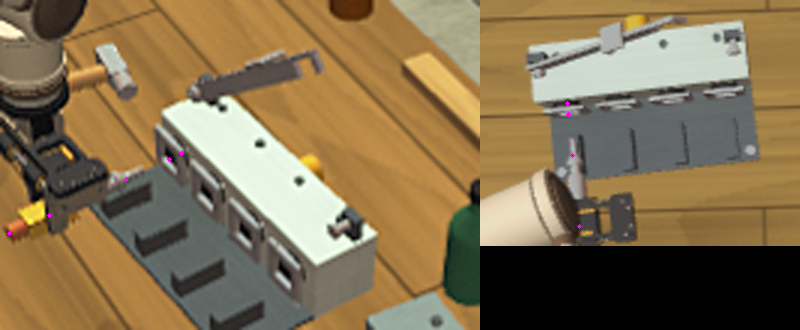

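Request:
play_rows(
  xyz=[
    [0,-0.3,0.2],
    [2,-0.3,0.2],
    [4,-0.3,0.2],
    [5,-0.3,0.2],
    [5,-0.3,0.2],
    [5,-0.3,0.2],
  ],
  yaw=[0,0,0,0,0,0],
  jaw=[2,2,2,2,2,2],
)

```text
time: 13.9
eef_pos: [447.6, 295.2, -0.5]
orientation: [0.999, 0.045, -0.001, 0.0]
contact_force: [-0.1, 0.1, -2.8]
gripper_width: 0.28
gripper_force: 30.0
```

```bash
python3 g.py new 3 110,0 95,0
```

```text
new out 125.0 y 112.9 z -0.5 Flocal [-0.1  0.1 -2.8] t 13.9 w 25.7 gf 30.0
110,0 xyz [1.5, 0.04, -0.05] yaw -0.02 world [462.6, 296.2, 0.0]
95,0 xyz [3.0, 0.04, -0.05] yaw -0.02 world [477.5, 297.6, 0.0]
```

Request:
play_rows(
  xyz=[
    [0.5,0,0],
    [1,0,0],
    [1.5,0,0],
    [2,0,0],
    [2.5,0,0],
    [2.5,0,0],
  ],
  yaw=[0,0,0,0,0,0],
  jaw=[2,2,2,2,2,2],
)

```text
time: 14.5
eef_pos: [474.3, 297.6, -0.1]
orientation: [0.999, 0.045, 0.0, -0.0]
contact_force: [-0.5, -0.3, -2.6]
gripper_width: 0.28
gripper_force: 30.0
```

Request:
play_rows(
  xyz=[
    [0.5,0,0],
    [1,0,0],
    [1.5,0,0],
    [2,0,0],
    [2,0,0],
  ],
  yaw=[0,0,0,0,0],
  jaw=[2,2,2,2,2],
)

```text
time: 15.0
eef_pos: [494.8, 299.6, 0.3]
orientation: [0.999, 0.045, 0.001, -0.0]
contact_force: [0.8, -0.3, 3.3]
gripper_width: 0.28
gripper_force: 30.0
```

```bash
python3 g.py new 3 65,0 55,0
```

```text
new out 77.6 y 113.0 z 0.3 Flocal [ 0.8 -0.4  3.3] t 15.0 w 25.8 gf 30.0
65,0 xyz [1.26, 0.04, 0.03] yaw -0.03 world [507.4, 300.3, 0.0]
55,0 xyz [2.26, 0.04, 0.03] yaw -0.03 world [517.4, 301.2, 0.0]
```

Request:
play_rows(
  xyz=[
    [0,0,-0.15],
    [0.5,0,-0.15],
    [1,0,-0.15],
    [1,0,-0.15],
  ],
  yaw=[0,0,0,0],
  jaw=[2,2,2,2],
)

```text
time: 15.4
eef_pos: [501.3, 299.8, 0.1]
orientation: [0.999, 0.045, -0.002, 0.0]
contact_force: [-3.5, -0.6, -0.7]
gripper_width: 0.28
gripper_force: 30.0
```

```bash
python3 g.py new 3 55,0
```

```text
new out 71.1 y 112.6 z 0.1 Flocal [-3.6 -0.3 -0.7] t 15.4 w 25.7 gf 30.0
55,0 xyz [1.61, 0.01, 0.0] yaw -0.02 world [517.4, 301.2, 0.0]
```

Request:
play_rows(
  xyz=[
    [0.4,0,0],
    [0.8,0,0],
    [1.2,0,0],
    [1.2,0,0],
  ],
  yaw=[0,0,0,0],
  jaw=[2,2,2,2],
)

```text
time: 15.8
eef_pos: [512.4, 300.9, -0.2]
orientation: [0.999, 0.045, -0.003, 0.001]
contact_force: [-6.1, 0.2, -0.6]
gripper_width: 0.281
gripper_force: 30.0
```

```bash
python3 g.py new 3 55,0
```

```text
new out 60.0 y 112.7 z -0.2 Flocal [-6.1  0.8 -0.6] t 15.8 w 25.9 gf 30.0
55,0 xyz [0.5, 0.02, -0.02] yaw -0.01 world [517.4, 301.2, 0.0]
```

Request:
play_rows(
  xyz=[
    [0.3,0,0],
    [0.6,0,0],
    [0.6,0,0],
  ],
  yaw=[0,0,0],
  jaw=[2,2,2],
)

```text
time: 16.1
eef_pos: [518.5, 301.5, -0.1]
orientation: [0.999, 0.045, -0.003, 0.001]
contact_force: [-6.2, -0.3, 0.0]
gripper_width: 0.281
gripper_force: 30.0
```

Request:
play_rows(
  xyz=[
    [0.2,0,0],
    [0.4,0,0],
    [0.4,0,0],
  ],
  yaw=[0,0,0],
  jaw=[2,2,2],
)

```text
time: 16.4
eef_pos: [521.4, 301.8, -0.1]
orientation: [0.999, 0.045, -0.004, 0.001]
contact_force: [-10.6, -1.0, 2.9]
gripper_width: 0.277
gripper_force: 30.0
```

```bash
python3 g.py new 3 55,0
```

```text
new out 50.9 y 112.7 z -0.1 Flocal [-10.7  -0.    2.9] t 16.4 w 25.5 gf 30.0
55,0 xyz [-0.41, 0.02, -0.01] yaw -0.0 world [517.4, 301.2, 0.0]
```

Request:
play_rows(
  xyz=[
    [0.2,0,0],
    [0.4,0,0],
    [0.4,0,0],
  ],
  yaw=[0,0,0],
  jaw=[2,2,2],
)

```text
time: 16.7
eef_pos: [521.3, 301.7, -0.3]
orientation: [0.999, 0.046, -0.008, 0.002]
contact_force: [-23.3, -3.4, 12.6]
gripper_width: 0.279
gripper_force: 30.0
```

Request:
play_rows(
  xyz=[
    [0.2,0,0],
    [0.3,0,0],
    [0.3,0,0],
  ],
  yaw=[0,0,0],
  jaw=[2,2,2],
)

```text
time: 17.0
eef_pos: [521.6, 301.7, -0.4]
orientation: [0.999, 0.046, -0.011, 0.002]
contact_force: [-29.8, -4.6, 19.5]
gripper_width: 0.285
gripper_force: 30.0
```

```bash
python3 g.py new 3 55,0
```

```text
new out 50.7 y 112.6 z -0.4 Flocal [-30.1  -1.9  19.5] t 17.0 w 26.3 gf 30.0
55,0 xyz [-0.43, 0.01, -0.03] yaw 0.03 world [517.4, 301.2, 0.0]
```

Request:
play_rows(
  xyz=[
    [-0.4,0,0],
    [-0.7,0,0],
    [-0.7,0,0],
  ],
  yaw=[0,0,0],
  jaw=[2,2,2],
)

```text
time: 17.3
eef_pos: [521.9, 301.9, -0.1]
orientation: [0.999, 0.046, -0.003, 0.001]
contact_force: [-6.4, -1.0, -0.2]
gripper_width: 0.275
gripper_force: 30.0
```

Request:
play_rows(
  xyz=[
    [-0.3,0,0],
    [-0.5,0,0],
    [-0.5,0,0],
  ],
  yaw=[0,0,0],
  jaw=[2,2,2],
)

```text
time: 17.6
eef_pos: [518.5, 301.5, 0.2]
orientation: [0.999, 0.045, -0.002, 0.0]
contact_force: [-5.1, -0.9, -3.8]
gripper_width: 0.279
gripper_force: 30.0
```

```bash
python3 g.py new 3 55,0
```

```text
new out 53.9 y 112.7 z 0.2 Flocal [-5.2 -0.4 -3.8] t 17.6 w 25.7 gf 30.0
55,0 xyz [-0.11, 0.02, 0.02] yaw -0.01 world [517.4, 301.2, 0.0]
```

Request:
play_rows(
  xyz=[
    [-0.2,0,0],
    [-0.4,0,0],
    [-0.4,0,0],
  ],
  yaw=[0,0,0],
  jaw=[2,2,2],
)

```text
time: 17.9
eef_pos: [518.4, 301.6, 2.1]
orientation: [0.999, 0.045, 0.002, -0.0]
contact_force: [4.2, 0.6, -6.4]
gripper_width: 0.283
gripper_force: 30.0
```

```bash
python3 g.py new 3 55,0
```

```text
new out 53.9 y 112.8 z 2.1 Flocal [ 4.2  0.2 -6.4] t 17.9 w 26.0 gf 30.0
55,0 xyz [-0.11, 0.03, 0.21] yaw -0.04 world [517.4, 301.2, 0.0]
```

Pull test gives +4 N with no motion, so the tube is locked. Releasing it and moving to old bore 1.

Request:
play_rows(
  xyz=[
    [0.3,0,0.1],
    [0.3,0,0.1],
    [0.3,0,0.1],
    [0.3,0,0.1],
    [0.3,0,-4],
    [0.3,0,-9],
    [0.3,0,-9],
    [0.3,0,-9],
  ],
  yaw=[0,0,0,0,0,0,0,0],
  jaw=[2,3.8,3.8,3.8,3.8,3.8,3.8,3.8],
)

```text
time: 18.7
eef_pos: [520.8, 302.3, 93.4]
orientation: [0.999, 0.045, 0.002, -0.001]
contact_force: [0.6, 0.5, -0.9]
gripper_width: 0.412
gripper_force: 0.0
```

```bash
python3 g.py old 1 36,80 36,0
```

```text
old out 96.9 y 489.0 z 93.4 Flocal [ 0.6  0.6 -0.9] t 18.7 w 37.9 gf 0.0
36,80 xyz [-1.51, 52.98, 1.28] yaw 8.23 world [553.7, -226.7, 80.0]
36,0 xyz [-1.55, 52.99, 9.28] yaw 8.23 world [553.7, -226.7, 0.0]
```

Request:
play_rows(
  xyz=[
    [-1.5,5,1],
    [-1.5,10,1],
    [-1.5,15,1],
    [-1.5,20,1],
    [-1.5,25,1],
    [-1.5,30,1],
    [-1.5,35,1],
    [-1.5,40,1],
    [-1.5,45,1],
    [-1.5,50,1],
    [-1.5,53,1],
    [-1.5,53,1],
  ],
  yaw=[0,0,1,2,3,4,5,6,7,8.2,8.2,8.2],
  jaw=[3.8,3.8,3.8,3.8,3.8,3.8,3.8,3.8,3.8,3.8,3.8,3.8],
)

```text
time: 19.9
eef_pos: [551.1, -231.3, 79.5]
orientation: [1.0, -0.029, -0.001, 0.0]
contact_force: [-0.6, 1.0, 0.1]
gripper_width: 0.411
gripper_force: 0.0
```

Request:
play_rows(
  xyz=[
    [0,0,0],
    [0,0,0],
  ],
  yaw=[0,0],
  jaw=[3.8,3.8],
)

```text
time: 20.1
eef_pos: [551.4, -225.8, 80.0]
orientation: [1.0, -0.026, -0.001, -0.001]
contact_force: [-1.1, -0.2, 0.6]
gripper_width: 0.409
gripper_force: 0.0
```

```bash
python3 g.py old 1 36,80 36,0
```

```text
old out 38.3 y -36.7 z 80.0 Flocal [-1.1 -0.3  0.6] t 20.1 w 37.6 gf 0.0
36,80 xyz [0.23, 0.08, 0.0] yaw 0.09 world [553.7, -226.7, 80.0]
36,0 xyz [0.25, 0.1, 8.0] yaw 0.09 world [553.7, -226.7, 0.0]
```

Request:
play_rows(
  xyz=[
    [0.2,0.1,2],
    [0.2,0.1,6],
    [0.2,0.1,8],
    [0.2,0.1,8],
    [0.2,0.1,8],
    [0.2,0.1,8],
  ],
  yaw=[0,0,0,0,0,0],
  jaw=[3.8,3.8,3.8,3.8,3.8,3.8],
)

```text
time: 20.7
eef_pos: [555.5, -228.8, 3.1]
orientation: [1.0, -0.026, 0.001, 0.001]
contact_force: [-0.0, -1.1, 0.5]
gripper_width: 0.412
gripper_force: 0.0
```

Request:
play_rows(
  xyz=[
    [0.5,0,0],
    [1,0,0],
    [1.4,0,0],
    [1.4,0,0],
    [1.4,0,0],
  ],
  yaw=[0,0,0,0,0],
  jaw=[3.8,3.8,3.8,3.8,3.8],
)

```text
time: 21.2
eef_pos: [567.9, -229.5, 1.3]
orientation: [1.0, -0.026, -0.0, 0.0]
contact_force: [-3.6, -0.8, 2.9]
gripper_width: 0.413
gripper_force: 1.7
```

```bash
python3 g.py old 1 17,0
```

```text
old out 21.7 y -39.5 z 1.3 Flocal [-3.5 -1.   2.9] t 21.2 w 38.0 gf 1.7
17,0 xyz [0.47, -0.2, 0.13] yaw 0.03 world [572.7, -227.7, 0.0]
```

Request:
play_rows(
  xyz=[
    [0.3,0,0],
    [0.5,0,0],
    [0.5,0,0],
    [0.5,0,0],
    [0.5,0,0],
    [0.5,0,0],
    [0.5,0,0],
    [0.5,0,0],
  ],
  yaw=[0,0,0,0,0,0,0,0],
  jaw=[3.8,3.8,3.8,3.8,3.8,3.8,3.8,3.8],
)

```text
time: 22.0
eef_pos: [572.6, -229.7, 1.1]
orientation: [1.0, -0.026, -0.001, -0.0]
contact_force: [-5.2, -0.1, 3.6]
gripper_width: 0.412
gripper_force: 2.7
```

```bash
python3 g.py old 1 77,0; python3 -c "
from g import *
get_image('side')
print([(np.round(d['bbox']).tolist(),round(d['confidence'],2)) for d in spot_in('side','tube_a')])"
```

```text
old out 17.0 y -39.5 z 1.1 Flocal [-5.2 -0.3  3.6] t 22.0 w 37.9 gf 2.7
77,0 xyz [-6.0, -0.2, 0.11] yaw 0.03 world [512.8, -224.5, 0.0]
[([343.0, 257.0, 36.0, 19.0], 0.84), ([258.0, 299.0, 43.0, 40.0], 0.73), ([318.0, 339.0, 57.0, 21.0], 0.72), ([327.0, 221.0, 30.0, 16.0], 0.56), ([264.0, 153.0, 24.0, 10.0], 0.51)]
```

Request:
play_rows(
  xyz=[
    [-3,-0.2,0],
    [-5.9,-0.2,0],
    [-5.9,-0.2,0.1],
    [-5.9,-0.2,0.1],
    [-5.9,-0.2,0.1],
    [-5.9,-0.2,0.1],
    [-5.9,-0.2,0.1],
    [-5.9,-0.2,0.1],
    [-5.9,-0.2,0.1],
  ],
  yaw=[0,0,0,0,0,0,0,0,0],
  jaw=[3.8,3.8,3.8,3.8,2,2,2,2,2],
)

```text
time: 23.0
eef_pos: [515.1, -224.8, 0.6]
orientation: [1.0, -0.026, 0.001, 0.0]
contact_force: [1.7, 0.2, 2.5]
gripper_width: 0.279
gripper_force: 30.0
```

```bash
python3 g.py old 1 77,0
```

```text
old out 74.7 y -37.7 z 0.6 Flocal [1.7 0.3 2.5] t 23.0 w 25.7 gf 30.0
77,0 xyz [-0.23, -0.02, 0.06] yaw 0.04 world [512.8, -224.5, 0.0]
```

Gripped. Draw out, lift and carry to new bore 2.

Request:
play_rows(
  xyz=[
    [-1,0,0],
    [-2.5,0,0],
    [-4,0,0],
    [-5.5,0,0],
    [-7,0,0],
    [-8.5,0,0],
    [-10,0,-1],
    [-10,0,-4],
    [-10,0,-5],
    [-10,0,-5],
    [-10,0,-5],
  ],
  yaw=[0,0,0,0,0,0,0,0,0,0,0],
  jaw=[2,2,2,2,2,2,2,2,2,2,2],
)

```text
time: 24.1
eef_pos: [413.8, -218.8, 49.3]
orientation: [1.0, -0.026, -0.001, -0.0]
contact_force: [-0.2, -0.3, -2.2]
gripper_width: 0.283
gripper_force: 30.0
```

```bash
python3 g.py new 2 170,50 170,0
```

```text
new out 205.4 y -395.9 z 49.3 Flocal [-0.2 -0.3 -2.2] t 24.1 w 26.1 gf 30.0
170,50 xyz [-2.69, -43.4, -0.04] yaw -8.21 world [409.7, 216.1, 50.0]
170,0 xyz [-2.68, -43.4, 4.96] yaw -8.21 world [409.7, 216.1, 0.0]
```

Request:
play_rows(
  xyz=[
    [0,-4,0],
    [0,-9,0],
    [0,-14,0],
    [0,-19,0],
    [0,-24,0],
    [-1,-29,0],
    [-2,-34,0],
    [-2.7,-39,0],
    [-2.7,-43.4,0],
    [-2.7,-43.4,0],
    [-2.7,-43.4,0],
    [-2.7,-43.4,0],
  ],
  yaw=[0,0,-1,-2,-3,-4,-5,-6,-7,-8.2,-8.2,-8.2],
  jaw=[2,2,2,2,2,2,2,2,2,2,2,2],
)

```text
time: 25.3
eef_pos: [409.4, 214.6, 49.1]
orientation: [0.999, 0.045, -0.001, 0.0]
contact_force: [-0.6, 0.3, -2.8]
gripper_width: 0.284
gripper_force: 30.0
```

```bash
python3 g.py new 2 170,50 170,0
```

```text
new out 170.4 y 36.1 z 49.1 Flocal [-0.6  0.3 -2.8] t 25.3 w 26.2 gf 30.0
170,50 xyz [0.04, -0.14, -0.09] yaw -0.08 world [409.7, 216.1, 50.0]
170,0 xyz [0.05, -0.14, 4.91] yaw -0.08 world [409.7, 216.1, 0.0]
```

Request:
play_rows(
  xyz=[
    [0,-0.1,2],
    [0,-0.1,4.75],
    [0,-0.1,4.75],
    [2,-0.1,4.75],
    [4,-0.1,4.75],
    [5,-0.1,4.75],
    [6,-0.1,4.75],
    [7,-0.1,4.75],
    [7.5,-0.1,4.75],
    [7.5,-0.1,4.75],
    [7.5,-0.1,4.75],
  ],
  yaw=[0,0,0,0,0,0,0,0,0,0,0],
  jaw=[2,2,2,2,2,2,2,2,2,2,2],
)

```text
time: 26.4
eef_pos: [484.2, 223.4, 2.5]
orientation: [0.999, 0.045, -0.0, 0.0]
contact_force: [-0.1, -0.2, -2.0]
gripper_width: 0.276
gripper_force: 30.0
```

```bash
python3 g.py new 2 80,1.5
```

```text
new out 95.1 y 38.0 z 2.5 Flocal [-0.1 -0.2 -2. ] t 26.4 w 25.4 gf 30.0
80,1.5 xyz [1.51, 0.05, 0.1] yaw -0.01 world [499.3, 224.2, 1.5]
```

Request:
play_rows(
  xyz=[
    [0.5,0,0.05],
    [1,0,0.05],
    [1.5,0,0.05],
    [1.9,0,0.05],
    [1.9,0,0.05],
  ],
  yaw=[0,0,0,0,0],
  jaw=[2,2,2,2,2],
)

```text
time: 26.9
eef_pos: [504.3, 225.1, 2.3]
orientation: [0.999, 0.045, 0.0, -0.0]
contact_force: [-0.0, 0.0, -3.0]
gripper_width: 0.283
gripper_force: 30.0
```

Request:
play_rows(
  xyz=[
    [0.4,0,0],
    [0.8,0,0],
    [0.8,0,0],
  ],
  yaw=[0,0,0],
  jaw=[2,2,2],
)

```text
time: 27.2
eef_pos: [509.1, 225.5, 0.7]
orientation: [0.999, 0.045, -0.003, 0.0]
contact_force: [-4.7, 0.4, -4.1]
gripper_width: 0.281
gripper_force: 30.0
```

```bash
python3 g.py new 2 55,1.5
```

```text
new out 70.1 y 37.8 z 0.7 Flocal [-4.6  0.8 -4.1] t 27.2 w 25.8 gf 30.0
55,1.5 xyz [1.51, 0.03, -0.09] yaw -0.01 world [524.2, 226.5, 1.5]
```

Request:
play_rows(
  xyz=[
    [0.4,0,0],
    [0.8,0,0],
    [1.2,0,0],
    [1.6,0,0],
    [1.6,0,0],
  ],
  yaw=[0,0,0,0,0],
  jaw=[2,2,2,2,2],
)

```text
time: 27.7
eef_pos: [524.9, 227.0, 0.8]
orientation: [0.999, 0.045, -0.003, 0.0]
contact_force: [-5.9, -0.5, -3.6]
gripper_width: 0.278
gripper_force: 30.0
```

Request:
play_rows(
  xyz=[
    [0.3,0,0],
    [0.5,0,0],
    [0.5,0,0],
  ],
  yaw=[0,0,0],
  jaw=[2,2,2],
)

```text
time: 28.0
eef_pos: [527.4, 227.2, 0.7]
orientation: [0.999, 0.046, -0.006, 0.001]
contact_force: [-13.6, -2.7, 3.2]
gripper_width: 0.28
gripper_force: 30.0
```

```bash
python3 g.py new 2 55,1.5
```

```text
new out 51.7 y 37.9 z 0.7 Flocal [-13.8  -1.5   3.2] t 28.0 w 25.8 gf 30.0
55,1.5 xyz [-0.33, 0.04, -0.08] yaw 0.01 world [524.2, 226.5, 1.5]
```

Request:
play_rows(
  xyz=[
    [0.3,0,0],
    [0.5,0,0],
    [0.5,0,0],
  ],
  yaw=[0,0,0],
  jaw=[2,2,2],
)

```text
time: 28.3
eef_pos: [527.9, 227.2, 0.5]
orientation: [0.999, 0.046, -0.011, 0.001]
contact_force: [-26.7, -5.2, 15.9]
gripper_width: 0.28
gripper_force: 30.0
```

Request:
play_rows(
  xyz=[
    [-0.4,0,0],
    [-0.8,0,0],
    [-1.0,0,0],
    [-1.0,0,0],
  ],
  yaw=[0,0,0,0],
  jaw=[2,2,2,2],
)

```text
time: 28.7
eef_pos: [524.9, 227.0, 1.0]
orientation: [0.999, 0.045, -0.003, 0.0]
contact_force: [-6.3, -0.8, -3.9]
gripper_width: 0.28
gripper_force: 30.0
```

Request:
play_rows(
  xyz=[
    [-0.3,0,0],
    [-0.6,0,0],
    [-0.6,0,0],
  ],
  yaw=[0,0,0],
  jaw=[2,2,2],
)

```text
time: 29.0
eef_pos: [524.6, 227.0, 3.5]
orientation: [0.999, 0.045, 0.003, -0.0]
contact_force: [4.9, -0.4, -5.3]
gripper_width: 0.282
gripper_force: 30.0
```

```bash
python3 g.py new 2 55,1.5
```

```text
new out 54.5 y 37.9 z 3.5 Flocal [ 4.9 -0.9 -5.3] t 29.0 w 26.0 gf 30.0
55,1.5 xyz [-0.05, 0.04, 0.19] yaw -0.03 world [524.2, 226.5, 1.5]
```

Locked. Release and go to old bore 3.

Request:
play_rows(
  xyz=[
    [0.4,0,0.1],
    [0.4,0,0.1],
    [0.4,0,0.1],
    [0.4,0,0.1],
    [0.4,0,-4],
    [0.4,0,-9],
    [0.4,0,-9],
    [0.4,0,-9],
  ],
  yaw=[0,0,0,0,0,0,0,0],
  jaw=[2,3.8,3.8,3.8,3.8,3.8,3.8,3.8],
)

```text
time: 29.8
eef_pos: [527.4, 227.4, 94.3]
orientation: [0.999, 0.045, 0.002, -0.0]
contact_force: [-1.5, 0.7, 0.3]
gripper_width: 0.413
gripper_force: 0.0
```

```bash
python3 g.py old 3 36,80 36,0
```

```text
old out 86.4 y 414.6 z 94.3 Flocal [-1.6  0.6  0.3] t 29.8 w 38.0 gf 0.0
36,80 xyz [0.65, 30.62, 1.42] yaw 8.23 world [561.7, -76.9, 80.0]
36,0 xyz [0.61, 30.63, 9.42] yaw 8.23 world [561.7, -76.9, 0.0]
```

Request:
play_rows(
  xyz=[
    [0,5,1],
    [0,10,1],
    [0,15,1],
    [0,20,1],
    [0.6,25,1],
    [0.6,29,1],
    [0.6,30.6,1],
    [0.6,30.6,1],
    [0.6,30.6,1],
    [0.6,30.6,1],
  ],
  yaw=[0,1,2,3,5,7,8.2,8.2,8.2,8.2],
  jaw=[3.8,3.8,3.8,3.8,3.8,3.8,3.8,3.8,3.8,3.8],
)

```text
time: 30.8
eef_pos: [558.8, -75.1, 81.6]
orientation: [1.0, -0.025, -0.001, -0.0]
contact_force: [-0.3, 0.1, 0.1]
gripper_width: 0.416
gripper_force: 0.0
```

```bash
python3 g.py old 3 36,80 36,0
```

```text
old out 39.0 y 114.2 z 81.6 Flocal [-0.3  0.   0.1] t 30.8 w 38.2 gf 0.0
36,80 xyz [0.3, 0.17, 0.16] yaw 0.17 world [561.7, -76.9, 80.0]
36,0 xyz [0.31, 0.18, 8.16] yaw 0.17 world [561.7, -76.9, 0.0]
```

Request:
play_rows(
  xyz=[
    [0.2,0.1,2],
    [0.2,0.1,6],
    [0.2,0.1,8.1],
    [0.2,0.1,8.1],
    [0.2,0.1,8.1],
    [0.2,0.1,8.1],
  ],
  yaw=[0,0,0,0,0,0],
  jaw=[3.8,3.8,3.8,3.8,3.8,3.8],
)

```text
time: 31.4
eef_pos: [562.8, -78.1, 3.1]
orientation: [1.0, -0.026, 0.002, 0.0]
contact_force: [0.5, -0.4, -0.9]
gripper_width: 0.414
gripper_force: 0.0
```

Request:
play_rows(
  xyz=[
    [0.5,0,0],
    [1,0,0],
    [1.4,0,0],
    [1.4,0,0],
    [1.4,0,0],
  ],
  yaw=[0,0,0,0,0],
  jaw=[3.8,3.8,3.8,3.8,3.8],
)

```text
time: 31.9
eef_pos: [575.1, -79.0, 1.2]
orientation: [1.0, -0.026, -0.0, 0.0]
contact_force: [-3.1, -0.2, 1.0]
gripper_width: 0.408
gripper_force: 1.2
```

```bash
python3 g.py old 3 17,0
```

```text
old out 22.4 y 111.1 z 1.2 Flocal [-3.1 -0.3  1. ] t 31.9 w 37.5 gf 1.2
17,0 xyz [0.54, -0.14, 0.12] yaw 0.03 world [580.6, -77.9, 0.0]
```

Request:
play_rows(
  xyz=[
    [0.3,0,0],
    [0.6,0,0],
    [0.6,0,0],
    [0.6,0,0],
    [0.6,0,0],
    [0.6,0,0],
    [0.6,0,0],
    [0.6,0,0],
  ],
  yaw=[0,0,0,0,0,0,0,0],
  jaw=[3.8,3.8,3.8,3.8,3.8,3.8,3.8,3.8],
)

```text
time: 32.7
eef_pos: [580.6, -79.3, 1.0]
orientation: [1.0, -0.026, -0.001, -0.0]
contact_force: [-6.0, -1.0, 2.9]
gripper_width: 0.41
gripper_force: 2.7
```

```bash
python3 g.py old 3 75,0; python3 -c "
from g import *
get_image('side')
print([(np.round(d['bbox']).tolist(),round(d['confidence'],2)) for d in spot_in('side','tube_a')])"
```

```text
old out 17.0 y 111.1 z 1.0 Flocal [-5.9 -1.4  2.9] t 32.7 w 37.7 gf 2.7
75,0 xyz [-5.8, -0.14, 0.11] yaw 0.03 world [522.7, -74.9, 0.0]
[([322.0, 219.0, 33.0, 17.0], 0.93), ([274.0, 162.0, 28.0, 15.0], 0.81), ([263.0, 148.0, 28.0, 18.0], 0.79), ([317.0, 341.0, 59.0, 20.0], 0.76), ([258.0, 297.0, 42.0, 40.0], 0.68)]
```

Request:
play_rows(
  xyz=[
    [-3,-0.1,0],
    [-5.8,-0.1,0],
    [-5.8,-0.1,0.1],
    [-5.8,-0.1,0.1],
    [-5.8,-0.1,0.1],
    [-5.8,-0.1,0.1],
    [-5.8,-0.1,0.1],
    [-5.8,-0.1,0.1],
    [-5.8,-0.1,0.1],
  ],
  yaw=[0,0,0,0,0,0,0,0,0],
  jaw=[3.8,3.8,3.8,3.8,2,2,2,2,2],
)

```text
time: 33.7
eef_pos: [524.3, -75.6, 0.8]
orientation: [1.0, -0.026, 0.001, 0.0]
contact_force: [1.6, -1.0, 3.0]
gripper_width: 0.284
gripper_force: 30.0
```

```bash
python3 g.py old 3 75,0
```

```text
old out 73.3 y 111.9 z 0.8 Flocal [ 1.6 -0.9  3. ] t 33.7 w 26.1 gf 30.0
75,0 xyz [-0.17, -0.06, 0.08] yaw 0.03 world [522.7, -74.9, 0.0]
```

Request:
play_rows(
  xyz=[
    [-1,0,0],
    [-2.5,0,0],
    [-4,0,0],
    [-5.5,0,0],
    [-7,0,0],
    [-8.5,0,0],
    [-10,0,-1],
    [-10,0,-4],
    [-10,0,-5],
    [-10,0,-5],
    [-10,0,-5],
  ],
  yaw=[0,0,0,0,0,0,0,0,0,0,0],
  jaw=[2,2,2,2,2,2,2,2,2,2,2],
)

```text
time: 34.8
eef_pos: [422.8, -69.7, 49.3]
orientation: [1.0, -0.026, -0.001, -0.0]
contact_force: [-0.4, 0.1, -2.3]
gripper_width: 0.282
gripper_force: 30.0
```

```bash
python3 g.py new 1 170,50
```

```text
new out 182.9 y -248.3 z 49.3 Flocal [-0.4  0.1 -2.3] t 34.8 w 25.9 gf 30.0
170,50 xyz [-1.74, -21.05, -0.06] yaw -8.22 world [416.5, 141.4, 50.0]
```

Request:
play_rows(
  xyz=[
    [0,-4,0],
    [-0.5,-8,0],
    [-1,-12,0],
    [-1.4,-16,0],
    [-1.7,-20,0],
    [-1.7,-21,0],
    [-1.7,-21,0],
    [-1.7,-21,0],
    [-1.7,-21,0],
  ],
  yaw=[-1,-2,-4,-5,-7,-8.2,-8.2,-8.2,-8.2],
  jaw=[2,2,2,2,2,2,2,2,2],
)

```text
time: 35.7
eef_pos: [417.5, 139.4, 49.8]
orientation: [0.999, 0.044, -0.0, 0.0]
contact_force: [-0.1, 0.3, -1.7]
gripper_width: 0.281
gripper_force: 30.0
```

```bash
python3 g.py new 1 170,50 170,2
```

```text
new out 169.2 y -39.6 z 49.8 Flocal [-0.   0.3 -1.7] t 35.7 w 25.9 gf 30.0
170,50 xyz [-0.08, -0.2, -0.02] yaw -0.13 world [416.5, 141.4, 50.0]
170,2 xyz [-0.08, -0.21, 4.78] yaw -0.13 world [416.5, 141.4, 2.0]
```

Request:
play_rows(
  xyz=[
    [0,-0.1,2],
    [0,-0.1,4.75],
    [0,-0.1,4.75],
    [2,-0.1,4.75],
    [4,-0.1,4.75],
    [5,-0.1,4.75],
    [6,-0.1,4.75],
    [7,-0.1,4.75],
    [7.5,-0.1,4.75],
    [7.5,-0.1,4.75],
    [7.5,-0.1,4.75],
  ],
  yaw=[0,0,0,0,0,0,0,0,0,0,0],
  jaw=[2,2,2,2,2,2,2,2,2,2,2],
)

```text
time: 36.8
eef_pos: [491.5, 148.4, 2.5]
orientation: [0.999, 0.045, -0.0, 0.0]
contact_force: [0.6, 0.5, -1.9]
gripper_width: 0.283
gripper_force: 30.0
```

```bash
python3 g.py new 1 80,1.5
```

```text
new out 94.6 y -37.3 z 2.5 Flocal [ 0.7  0.5 -1.9] t 36.8 w 26.0 gf 30.0
80,1.5 xyz [1.46, 0.02, 0.1] yaw -0.01 world [506.1, 149.6, 1.5]
```

Request:
play_rows(
  xyz=[
    [0.5,0,0.05],
    [1,0,0.05],
    [1.5,0,0.05],
    [1.9,0,0.05],
    [1.9,0,0.05],
  ],
  yaw=[0,0,0,0,0],
  jaw=[2,2,2,2,2],
)

```text
time: 37.3
eef_pos: [511.8, 150.2, 2.4]
orientation: [0.999, 0.045, 0.0, -0.0]
contact_force: [0.1, 0.4, -1.7]
gripper_width: 0.278
gripper_force: 30.0
```

Request:
play_rows(
  xyz=[
    [0.4,0,0],
    [0.8,0,0],
    [0.8,0,0],
  ],
  yaw=[0,0,0],
  jaw=[2,2,2],
)

```text
time: 37.6
eef_pos: [516.8, 150.7, 0.9]
orientation: [0.999, 0.045, -0.003, 0.0]
contact_force: [-4.0, -1.2, -3.9]
gripper_width: 0.282
gripper_force: 30.0
```

```bash
python3 g.py new 1 55,1.5
```

```text
new out 69.2 y -37.3 z 0.9 Flocal [-4.1 -0.8 -3.9] t 37.6 w 26.0 gf 30.0
55,1.5 xyz [1.42, 0.02, -0.07] yaw -0.01 world [531.0, 151.8, 1.5]
```

Request:
play_rows(
  xyz=[
    [0.4,0,0],
    [0.8,0,0],
    [1.2,0,0],
    [1.6,0,0],
    [1.6,0,0],
  ],
  yaw=[0,0,0,0,0],
  jaw=[2,2,2,2,2],
)

```text
time: 38.1
eef_pos: [532.6, 152.2, 1.0]
orientation: [0.999, 0.045, -0.003, 0.0]
contact_force: [-5.6, -0.4, -3.6]
gripper_width: 0.283
gripper_force: 30.0
```

Request:
play_rows(
  xyz=[
    [0.3,0,0],
    [0.6,0,0],
    [0.6,0,0],
  ],
  yaw=[0,0,0],
  jaw=[2,2,2],
)

```text
time: 38.4
eef_pos: [535.3, 152.5, 0.7]
orientation: [0.999, 0.046, -0.006, 0.0]
contact_force: [-15.8, -1.8, 6.4]
gripper_width: 0.28
gripper_force: 30.0
```

```bash
python3 g.py new 1 55,1.5
```

```text
new out 50.7 y -37.2 z 0.7 Flocal [-15.9  -0.4   6.4] t 38.4 w 25.8 gf 30.0
55,1.5 xyz [-0.43, 0.03, -0.07] yaw 0.02 world [531.0, 151.8, 1.5]
```

Request:
play_rows(
  xyz=[
    [0.3,0,0],
    [0.4,0,0],
    [0.4,0,0],
  ],
  yaw=[0,0,0],
  jaw=[2,2,2],
)

```text
time: 38.7
eef_pos: [535.6, 152.5, 0.6]
orientation: [0.999, 0.046, -0.01, 0.001]
contact_force: [-27.3, -4.2, 16.2]
gripper_width: 0.281
gripper_force: 30.0
```

Request:
play_rows(
  xyz=[
    [-0.4,0,0],
    [-0.8,0,0],
    [-1.0,0,0],
    [-1.0,0,0],
  ],
  yaw=[0,0,0,0],
  jaw=[2,2,2,2],
)

```text
time: 39.1
eef_pos: [532.4, 152.2, 1.1]
orientation: [0.999, 0.045, -0.002, 0.0]
contact_force: [-6.4, 0.0, -3.4]
gripper_width: 0.277
gripper_force: 30.0
```

Request:
play_rows(
  xyz=[
    [-0.3,0,0],
    [-0.6,0,0],
    [-0.6,0,0],
  ],
  yaw=[0,0,0],
  jaw=[2,2,2],
)

```text
time: 39.4
eef_pos: [532.2, 152.0, 3.6]
orientation: [0.999, 0.045, 0.004, -0.0]
contact_force: [5.2, 0.5, -5.0]
gripper_width: 0.278
gripper_force: 30.0
```

```bash
python3 g.py new 1 55,1.5
```

```text
new out 53.7 y -37.4 z 3.6 Flocal [ 5.3  0.1 -5. ] t 39.4 w 25.6 gf 30.0
55,1.5 xyz [-0.13, 0.01, 0.21] yaw -0.04 world [531.0, 151.8, 1.5]
```

Locked. All three tubes are in. I'll release and clear the arm away, then check and measure the strap.

Request:
play_rows(
  xyz=[
    [0.4,0,0.1],
    [0.4,0,0.1],
    [0.4,0,0.1],
    [0.4,0,0.1],
    [0.4,0,-4],
    [0.4,0,-9],
    [-2,4,-13],
    [-6,9,-18],
    [-8,14,-22],
    [-8,18,-24],
    [-8,18,-24],
  ],
  yaw=[0,0,0,0,0,0,0,0,0,0,0],
  jaw=[2,3.8,3.8,3.8,3.8,3.8,3.8,3.8,3,0,0],
)

```text
time: 40.5
eef_pos: [465.4, -35.1, 243.4]
orientation: [0.999, 0.046, 0.001, 0.0]
contact_force: [1.6, -0.5, 0.3]
gripper_width: 0.172
gripper_force: 0.0
```

```bash
python3 - <<'E'
from g import *
a=get_image("side")[90:210,240:370];b=get_image("top")[145:235,210:320]
# strap fit: pivot px and tab px in top, guess
t=lambda u,v:np.array([200+(u+.5)/(320/130)-.5,150+(v+.5)/(320/130)-.5])
def strap(yp,th,d,h): return place(new,(5,yp-d*np.cos(th)+h*np.sin(th),102+d*np.sin(th)+h*np.cos(th)))[0]
obs=[(0,0,t(53,66)),(180,18,t(132,38))]
def r(p): return np.concatenate([proj("top",strap(p[0],p[1],d,h))[0]-uv for d,h,uv in obs])
s=least_squares(r,(130,.6),x_scale=[10,.1]);print(s.x,s.fun);yp,th=s.x
def mk(im,c,off,k,P):
    for w in P:
        u=(proj(c,w)[0]-off+.5)*k;cv2.circle(im,(int(u[0]),int(u[1])),2,(255,0,255),-1)
P=[strap(yp,th,d,h) for d,h in((0,0),(100,0),(180,18),(280,0))];print(np.round(P,0).tolist())
p=cv2.resize(a,None,fx=3.3,fy=3.3,interpolation=2);q=cv2.resize(b,None,fx=3.4,fy=3.4,interpolation=2)
mk(p,"side",[240,90],3.3,P);mk(q,"top",[210,145],3.4,P)
q=cv2.copyMakeBorder(q,0,p.shape[0]-q.shape[0],0,0,0);cv2.imwrite("pics/st1.png",np.hstack([p,q])[:,:,::-1]);print(p.shape,q.shape)
E
python3 g.py new 0 50,200
```

```text
[141.82900962   0.64607404] [ 0.2361266   1.00692307 -0.0388153   0.51740615]
[[614.0, 339.0, 102.0], [622.0, 260.0, 162.0], [626.0, 207.0, 225.0], [635.0, 117.0, 271.0]]
(396, 429, 3) (396, 374, 3)
new out 135.2 y -221.4 z 246.5 Flocal [0.4 0.3 0.1] t 40.6 w 7.9 gf 0.0
50,200 xyz [8.42, -10.97, 4.66] yaw -0.35 world [542.8, 77.6, 200.0]
```

View pics/st1.png

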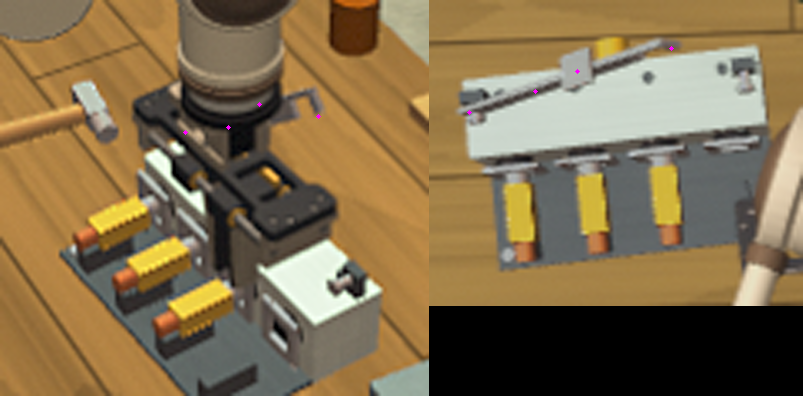

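Picture: all three tubes are seated and the collars are out (top view, crop x 518, 592, 665). The strap model points lie on the bar at about 0.65 rad, with the tab at (626, 207, 225).

```bash
cat > s.py <<'E'
from g import *
yp=141.8
def tab(th,d=180,h=18): return place(new,(5,yp-d*np.cos(th)+h*np.sin(th),102+d*np.sin(th)+h*np.cos(th)))[0]
psi=new[2]+(np.pi/2 if get_state()["q"][5]<0 else -np.pi/2)
if __name__=="__main__":
    s=get_state();print("q",np.round(s["q"],2),np.round(s["contact_force"],1),np.round(s["eef_pos"],1))
    loc("new")
    for th in(.646,.5,.35,.2,.1,0):
        w=tab(th);w[2]-=32;go(*w,psi,th)
E
python3 s.py; python3 -c "
from g import *
go(480,205,265,new[2]+np.pi/2);go(480,205,265,new[2]-np.pi/2)"
```

```text
q [-0.34 -0.17  1.79 -0.    1.51  1.15] [0.4 0.3 0.1] [467.8 -38.6 246.5]
new out 135.2 y -221.4 z 246.5 Flocal [0.4 0.3 0.1] t 40.6 w 7.9 gf 0.0
0.646 xyz [17.84, -23.17, 5.4] yaw 89.65 world [626.4, 207.1, 192.7]
0.5 xyz [17.83, -21.54, 7.47] yaw 89.65 world [627.9, 190.8, 172.1]
0.35 xyz [17.82, -20.2, 9.83] yaw 89.65 world [629.1, 177.2, 148.6]
0.2 xyz [17.8, -19.22, 12.36] yaw 89.65 world [630.0, 167.3, 123.4]
0.1 xyz [17.79, -18.78, 14.11] yaw 89.65 world [630.4, 162.9, 105.9]
0 xyz [17.78, -18.52, 15.9] yaw 89.65 world [630.7, 160.2, 88.0]
 xyz [3.29, -24.16, -1.95] yaw -90.35 world [480, 205, 265]
 xyz [3.29, -24.16, -1.95] yaw 89.65 world [480, 205, 265]
```

Request:
play_rows(
  xyz=[
    [0,-2,-1.5],
    [0.5,-4,-2],
    [1,-7,-2],
    [1.5,-10,-2],
    [2,-13,-2],
    [2.5,-16,-2],
    [3,-19,-2],
    [3.3,-22,-2],
    [3.3,-24,-2],
    [3.3,-24,-2],
    [3.3,-24,-2],
    [3.3,-24,-2],
  ],
  yaw=[-8,-16,-24,-32,-40,-48,-56,-64,-72,-80,-88,-90.3],
  jaw=[0,0,0,0,0,0,0,0,0,0,0,0],
)

```text
time: 41.8
eef_pos: [476.4, 209.4, 260.8]
orientation: [0.671, 0.742, -0.0, -0.0]
contact_force: [-0.6, 0.2, 0.3]
gripper_width: 0.005
gripper_force: 0.0
```

```bash
sed -i 's/^psi=.*/psi=new[2]+np.pi\/2/' s.py; python3 s.py
```

```text
q [ 0.18 -0.03  1.63  0.    1.54  0.08] [-0.6  0.2  0.3] [476.4 209.4 260.8]
new out 104.1 y 24.8 z 260.8 Flocal [-0.6  0.3  0.3] t 41.8 w 0.5 gf 0.0
0.646 xyz [-1.74, 14.9, 6.8] yaw 0.57 world [626.4, 207.1, 192.7]
0.5 xyz [-3.38, 14.89, 8.86] yaw 0.57 world [627.9, 190.8, 172.1]
0.35 xyz [-4.74, 14.87, 11.21] yaw 0.57 world [629.1, 177.2, 148.6]
0.2 xyz [-5.73, 14.87, 13.73] yaw 0.57 world [630.0, 167.3, 123.4]
0.1 xyz [-6.18, 14.86, 15.49] yaw 0.57 world [630.4, 162.9, 105.9]
0 xyz [-6.45, 14.86, 17.27] yaw 0.57 world [630.7, 160.2, 88.0]
```

Request:
play_rows(
  xyz=[
    [-0.5,4,0],
    [-1,8,0.5],
    [-1.5,12,1],
    [-1.7,14.9,2],
    [-1.7,14.9,3],
    [-1.7,14.9,3],
    [-1.7,14.9,3],
  ],
  yaw=[0,0,0.5,0.5,0.5,0.5,0.5],
  jaw=[0,0,0,0,0,0,0],
)

```text
time: 42.5
eef_pos: [625.7, 206.3, 231.5]
orientation: [0.675, 0.738, -0.0, -0.0]
contact_force: [-0.5, -0.1, 1.1]
gripper_width: 0.004
gripper_force: 0.0
```

```bash
python3 s.py
python3 - <<'E'
from s import *
a=get_image("side")[40:240,220:400];b=get_image("top")[110:235,210:330]
p=cv2.resize(a,None,fx=2.4,fy=2.4,interpolation=2);q=cv2.resize(b,None,fx=3,fy=3,interpolation=2)
s,e,R=st()
def mk(im,c,off,k,P,col):
    for w in P:
        u=(proj(c,w)[0]-off+.5)*k;cv2.circle(im,(int(u[0]),int(u[1])),2,col,-1)
for im,c,o,k in((p,"side",[220,40],2.4),(q,"top",[210,110],3)):
    mk(im,c,o,k,[tab(.646)],(255,0,255));mk(im,c,o,k,[e,e+[0,0,32]],(0,255,255))
q=cv2.copyMakeBorder(q,0,p.shape[0]-q.shape[0],0,0,0);cv2.imwrite("pics/st2.png",np.hstack([p,q])[:,:,::-1]);print(p.shape,q.shape)
E
```

```text
q [0.14 0.35 1.27 0.   1.53 0.05] [-0.5 -0.1  1.1] [625.7 206.3 231.5]
new out -44.3 y 8.1 z 231.5 Flocal [-0.5 -0.1  1.1] t 42.5 w 0.3 gf 0.0
0.646 xyz [0.08, 0.08, 3.87] yaw -0.17 world [626.4, 207.1, 192.7]
0.5 xyz [-1.57, 0.08, 5.94] yaw -0.17 world [627.9, 190.8, 172.1]
0.35 xyz [-2.93, 0.09, 8.28] yaw -0.17 world [629.1, 177.2, 148.6]
0.2 xyz [-3.92, 0.09, 10.81] yaw -0.17 world [630.0, 167.3, 123.4]
0.1 xyz [-4.37, 0.1, 12.56] yaw -0.17 world [630.4, 162.9, 105.9]
0 xyz [-4.64, 0.1, 14.35] yaw -0.17 world [630.7, 160.2, 88.0]
(480, 432, 3) (480, 360, 3)
```

View pics/st2.png

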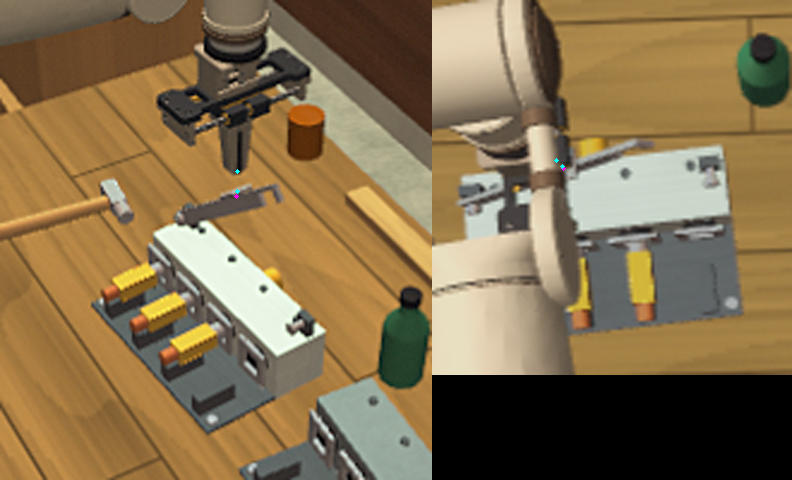

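Pic: the +32 mm mark sits exactly on the fingertip (237,171), with the tab below at (236,196). Now I'll push it down along its arc.

Request:
play_rows(
  xyz=[
    [0,0.1,1.5],
    [0,0.1,3],
    [-0.4,0.1,4],
    [-1.0,0.1,5],
    [-1.6,0.1,6],
    [-1.6,0.1,6],
  ],
  yaw=[0,0,0,0,0,0],
  jaw=[0,0,0,0,0,0],
)

```text
time: 43.2
eef_pos: [628.2, 188.4, 169.1]
orientation: [0.676, 0.737, -0.001, -0.001]
contact_force: [-0.4, -0.8, 0.4]
gripper_width: 0.002
gripper_force: 0.0
```

```bash
python3 s.py
```

```text
q [ 0.11  0.37  1.35 -0.    1.42  0.02] [-0.4 -0.8  0.4] [628.2 188.4 169.1]
new out -45.2 y -9.9 z 169.1 Flocal [-0.5 -0.7  0.4] t 43.2 w 0.2 gf 0.0
0.646 xyz [1.88, -0.03, -2.36] yaw -0.29 world [626.4, 207.1, 192.7]
0.5 xyz [0.24, -0.02, -0.3] yaw -0.29 world [627.9, 190.8, 172.1]
0.35 xyz [-1.12, -0.0, 2.05] yaw -0.29 world [629.1, 177.2, 148.6]
0.2 xyz [-2.11, 0.01, 4.57] yaw -0.29 world [630.0, 167.3, 123.4]
0.1 xyz [-2.56, 0.02, 6.33] yaw -0.29 world [630.4, 162.9, 105.9]
0 xyz [-2.83, 0.03, 8.11] yaw -0.29 world [630.7, 160.2, 88.0]
```

Request:
play_rows(
  xyz=[
    [-0.6,0,1],
    [-1.1,0,2],
    [-1.5,0,3],
    [-1.9,0,4],
    [-2.2,0,5],
    [-2.5,0,6],
    [-2.6,0,6.3],
    [-2.6,0,6.3],
  ],
  yaw=[0,0,0,0,0,0,0,0],
  jaw=[0,0,0,0,0,0,0,0],
)

```text
time: 44.0
eef_pos: [630.9, 163.7, 107.6]
orientation: [0.676, 0.737, -0.001, -0.001]
contact_force: [0.4, 0.8, 0.4]
gripper_width: 0.009
gripper_force: 0.0
```

```bash
python3 s.py
```

```text
q [ 0.07  0.41  1.43  0.    1.3  -0.02] [0.4 0.8 0.4] [630.9 163.7 107.6]
new out -45.6 y -34.7 z 107.6 Flocal [0.5 0.7 0.4] t 44.0 w 0.9 gf 0.0
0.646 xyz [4.37, -0.09, -8.51] yaw -0.23 world [626.4, 207.1, 192.7]
0.5 xyz [2.72, -0.08, -6.45] yaw -0.23 world [627.9, 190.8, 172.1]
0.35 xyz [1.36, -0.07, -4.11] yaw -0.23 world [629.1, 177.2, 148.6]
0.2 xyz [0.37, -0.06, -1.58] yaw -0.23 world [630.0, 167.3, 123.4]
0.1 xyz [-0.08, -0.06, 0.17] yaw -0.23 world [630.4, 162.9, 105.9]
0 xyz [-0.35, -0.05, 1.96] yaw -0.23 world [630.7, 160.2, 88.0]
```

Request:
play_rows(
  xyz=[
    [-0.2,0,0.6],
    [-0.3,0,1.2],
    [-0.3,0,1.8],
    [-0.3,0,1.8],
  ],
  yaw=[0,0,0,0],
  jaw=[0,0,0,0],
)

```text
time: 44.4
eef_pos: [630.9, 160.8, 89.2]
orientation: [0.676, 0.737, -0.001, -0.001]
contact_force: [-0.1, 1.2, -0.1]
gripper_width: 0.005
gripper_force: 0.0
```

```bash
python3 s.py|head -2
python3 - <<'E'
from g import *
a=get_image("side")[70:230,220:400];p=cv2.resize(a,None,fx=3.3,fy=3.3,interpolation=2)
cv2.imwrite("pics/st3.png",p[:,:,::-1])
E
```

```text
q [ 0.06  0.43  1.45  0.    1.27 -0.02] [-0.1  1.2 -0.1] [630.9 160.8  89.2]
new out -45.3 y -37.7 z 89.2 Flocal [ 0.   1.2 -0.1] t 44.4 w 0.5 gf 0.0
```

View pics/st3.png

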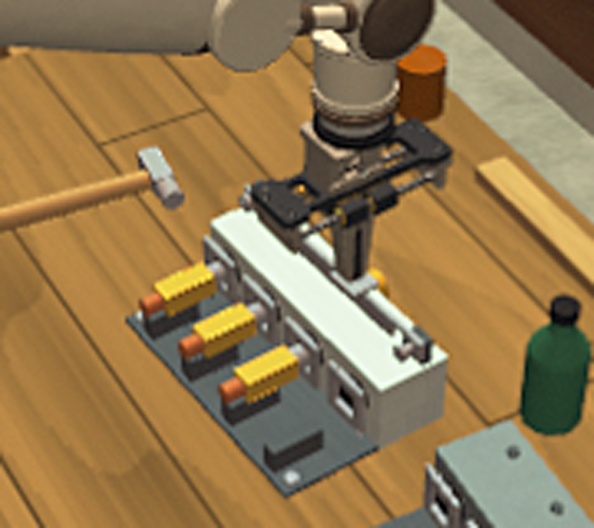

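Strap is nearly level, with its end at the second bolt (415,350). Pressing on until it stops.

Request:
play_rows(
  xyz=[
    [0,0,0.2],
    [0,0,0.4],
    [0,0,0.4],
  ],
  yaw=[0,0,0],
  jaw=[0,0,0],
)

```text
time: 44.75
eef_pos: [631.7, 160.8, 86.4]
orientation: [0.676, 0.737, -0.0, -0.0]
contact_force: [1.3, -0.3, -1.2]
gripper_width: 0.006
gripper_force: 0.0
```

Request:
play_rows(
  xyz=[
    [0,0,0.2],
    [0,0,0.3],
    [0,0,0.3],
  ],
  yaw=[0,0,0],
  jaw=[0,0,0],
)

```text
time: 45.05
eef_pos: [631.8, 160.8, 83.5]
orientation: [0.676, 0.737, 0.0, -0.0]
contact_force: [-0.1, 0.0, -0.0]
gripper_width: 0.005
gripper_force: 0.0
```

Request:
play_rows(
  xyz=[
    [0,0,0.2],
    [0,0,0.3],
    [0,0,0.3],
  ],
  yaw=[0,0,0],
  jaw=[0,0,0],
)

```text
time: 45.35
eef_pos: [631.9, 160.8, 83.3]
orientation: [0.676, 0.737, -0.0, 0.0]
contact_force: [-7.1, -0.5, 13.5]
gripper_width: 0.003
gripper_force: 6.7
```

Request:
play_rows(
  xyz=[
    [0,0,0.2],
    [0,0,0.3],
    [0,0,0.3],
  ],
  yaw=[0,0,0],
  jaw=[0,0,0],
)

```text
time: 45.65
eef_pos: [632.0, 160.8, 83.2]
orientation: [0.675, 0.737, -0.0, 0.0]
contact_force: [-13.1, -1.2, 26.8]
gripper_width: 0.003
gripper_force: 13.2
```

Hard stop at 27 N. Retreat upward and clear, then one last check.

Request:
play_rows(
  xyz=[
    [0,0,-2],
    [0,0,-6],
    [0,0,-10],
    [0,-4,-14],
    [-3,-9,-16],
    [-8,-14,-16],
    [-13,-16,-16],
    [-18,-16,-16],
    [-23,-16,-16],
    [-28,-16,-16],
    [-33,-16,-16],
    [-36,-16,-16],
  ],
  yaw=[0,0,0,0,0,0,0,0,0,0,0,0],
  jaw=[0,0,0,0,0,0,0,0,0,0,0,0],
)

```text
time: 46.85
eef_pos: [502.3, -200.1, 237.7]
orientation: [0.676, 0.737, 0.0, 0.0]
contact_force: [0.9, -0.2, 0.2]
gripper_width: 0.002
gripper_force: 0.0
```

Run:
```python
from s import *
a=get_image("side")[100:210,240:350];b=get_image("top")[145:235,210:320]
p=cv2.resize(a,None,fx=4.2,fy=4.2,interpolation=2);q=cv2.resize(b,None,fx=3,fy=3,interpolation=2)
def mk(im,c,off,k,P,col):
    for w in P:
        u=(proj(c,w)[0]-off+.5)*k;cv2.circle(im,(int(u[0]),int(u[1])),1,col,-1)
for im,c,o,k in((p,"side",[240,100],4.2),(q,"top",[210,145],3)):
    mk(im,c,o,k,[tab(0,d,12) for d in range(20,300,40)],(255,0,255))
q=cv2.copyMakeBorder(q,0,p.shape[0]-q.shape[0],0,0,0);m=np.hstack([p,q])[:,:800];cv2.imwrite("pics/end.png",m[:,:,::-1])
print(np.round(get_state()["contact_force"],1))
```

```text
[-1.   0.9  0.5]
```

View pics/end.png

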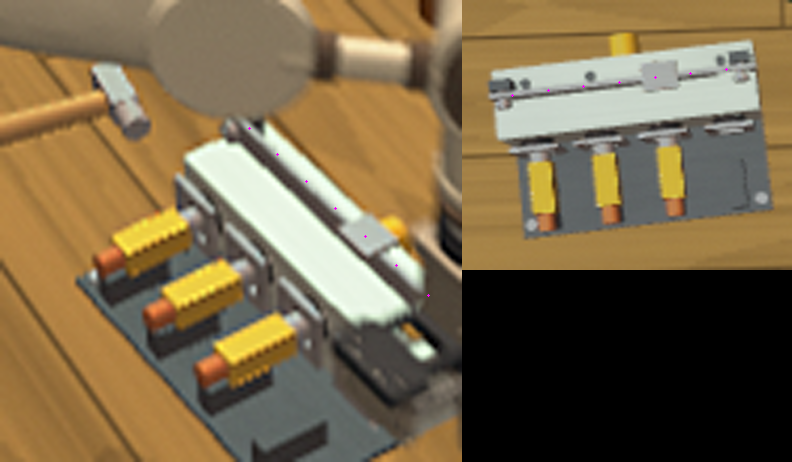

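The level-strap points lie along the bar's top edge in both views, three tubes are seated, and the arm is clear. Handing in.

```bash
python3 -c "
from cell import *
print(finish_job())"
```

```text
the job is handed in; nothing more can be done
None
```

I handed the job in: all three tubes are locked in the new manifold (bores 1, 2 and 3, each held in a pull test), and the keeper strap was then pressed down to a hard stop; in the last pictures it lies level at the second bolt.

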